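Pack the bottle warmer and start its programme

ROBOT

A 6-joint arm with a two-finger parallel gripper is mounted at the origin on a cart in front of the work surface, level with it; the furniture and walls round the work are solid. World frame = base frame: x ahead of the robot, y to its left, z up, the work surface at z = 0. Lengths are in mm, angles in rad, forces in N, time in s.
With the tool pointing down it reaches from about 275 to 725 mm from the base axis. Payload 15.9 kg.
Tool frame: the origin (TCP) lies midway between the tips of the shut fingers; the grasp point (between the pads) lies 19 mm behind it (grip_point_offset is the distance from the TCP to the grasp point, in mm); z points along the fingers, y is the line along which they close (so a half turn about z gives the same grasp; the last joint's range is limited). The gripper opens to 85 mm and grips with 20 to 120 N. Pads are 22 mm wide; open, the fingers measure 114 mm over their backs; the gripper's body (76 mm by 85 mm) begins 54 mm behind the grasp point. The pads swing forward as they close: fully open they stand 13 mm farther back than shut.
Start: joints at [-1.15, 0.213, -0.034, 1.323, 0, 1.571], TCP at [204.238, -456.369, 231.306] pointing down, gripper open.
Joint ranges: [-2.98, 2.98], [-0.74, 1.72], [-1.14, 1.35], [-2.1, 2.04], [-1.57, 1.44], [-3.14, 3.14]. Speed limits (rad/s): [1.89, 1.89, 2.39, 2.57, 3.14, 3.14].

INTERFACE

Orientations are given as [roll, pitch, yaw] about the fixed x, y, z axes, in that order (R = Rz(yaw) Ry(pitch) Rx(roll)).
In Python, from rig import * gives the robot as it stands.
- The arm moves only by the shell command python3 -m inch 'ROWS'. ROWS is JSON, a list of rows, each a list of 3 entries, a list of its own where there are three numbers: the shift along the tool's x, y, z each as a share of 2 cm, from -1 to 1, then the turn, a rotation vector about the tool's x, y, z each as a share of 360 degrees, from -1 to 1, then the opening, from -1 (shut) to 1 (fully open). In form: [[[tx, ty, tz], [wx, wy, wz], jaw], ...]. A call has 1 to 10 rows; each row shifts and turns the commanded pose from where the row before left it, along the tool's axes as they then stand; what a row does not reach is not made up. A row lasts 1/10 s, in which the tool goes at most 50 mm and 8.59 degrees, less where a joint would pass 70% of its speed; a pose out of reach is approached as far as the arm can. A call with a number of a shift or a turn outside -1 to 1 is refused whole. A call with a gripper value outside its range is refused whole. The fingers move at their own pace and stop on an object; the grip force is fixed at half the most. Time passes only in rows, so rows that do not move let the fingers close. It gives the time, the measured TCP pose, the force, the opening and the grip force at its end, in the units of the state.
- state(): the state, without advancing time (a new reading comes with each control period).
- camera(name): name is "side" or "top"; returns a dict with "pixels" (400x640x3 uint8, red, green, blue), "fovy" (degrees; the focal length in pixels is half the picture's height over the tangent of half this angle, whatever the lens; pixels are square), "cx", "cy" (the principal point, pixels), "k1" (the pictures are not rectified: a ray, as slopes to the right and down, at radius r is drawn at 1 + k1 r^2 times it, then the intrinsics apply), "world_to_cam" (4x4, takes a point from world to camera coordinates). Camera axes: x right, y up, looking along -z (the intrinsics and any distortion apply to the point x, -y, -z); pixel columns grow to the right and rows downward; lengths in mm; the calibration is good to about 2 mm. A picture is of the moment at which its call begins. There is no depth.
- hand_in(): hands the job in; it is judged then, once.
The state is a dict: "time_s": time; "q": joint angles; "dq": joint speeds; "tau": joint torques, N m; "ee_pos": TCP position; "orientation": TCP orientation; "force": force on the tool from outside, world axes, zero at the start; "torque": the same for the moment, N m; "finger_gap": finger opening in mm; "finger_force": force on a finger pad.
Only numpy, scipy, OpenCV 4.12 (cv2) and the standard library are available. Lean on these libraries where they do the work, as an engineer would, in place of code of your own. Each camera call takes 0.05 s, during which the arm holds its last target. There are 200 camera calls.

TASK

Load the bench bottle warmer and start it. Turn its selector to the off mark (the plain bar) before reaching in, take out the petri dish and set it flat on the worktop well clear of the warmer, then pack the round well: the metal reference block in the very middle and every dropper bottle from the tray standing upright on the well floor in a ring round it. With everything in, turn the selector to the two-dot mark; leave the other things on the bench alone.

Things in the scene. Friction and masses are not known exactly. Their poses are not given: they have to be found in the camera images.
- warmer: bench bottle warmer, fixed, white: a round aluminium well at the left, a control deck with a black selector knob at the right; origin under the well's axis on the worktop, -y points to the deck, x to the back, z up. The shoulder round the well is 52 mm high, 148 wide; the deck, 50 mm high, spans x -40 to 66, y -60 to -170 mm. Clamps of the stands left and behind hang at 0.28 m and higher
- well (a point): centre of the floor of the warmer's round well, 12 mm above the worktop, axes as the warmer's. The well is 106 mm wide inside; its lip, a ring 53 to 57 mm from the axis, ends 48 mm above this point. Seven pieces fit: one in the middle and six round it, centres 34 to 36 mm from the axis, 60 degrees apart
- selector_grip (a point): middle of the grip bar of the black pointer knob, on its vertical axis, in the warmer's frame 10 mm along x and 120 mm along -y from the well's axis. The bar is 44 mm long, 12 wide; its top is 8.5 mm above this point, its foot (a round skirt 45 mm wide) 13.5 below, the deck 21 below. The point turns with the knob: bar and white pointer line lie along its x axis turned +67.5 degrees about z
- selector (a joint): selector angle in rad, growing clockwise seen from above; it clicks (about 0.1 N m) into 0 = off (bar mark), 0.785 = one dot, 1.571 = two dots, 2.356 = three dots; stops at both ends. At off the pointer stands 67.5 degrees left (anticlockwise from above) of the warmer's x (straight back), so the marks fan from left to right
- reference: aluminium reference block: body 33 mm wide with a dark band, 60 tall, 2 mm foot chamfer, slim stem 13 mm wide from 62 to 102 mm; origin at the centre of its underside, z up; about 110 g. Starts upright in the tray among the bottles
- bottle_0: amber glass dropper bottle, one of four to six alike (None if absent): body 33 mm wide and 70 tall, collar 24 mm wide up to 77, firm rubber bulb from 77 to 102 about 13 mm wide; origin at the centre of its underside, z along its axis; 70 g. Starts upright in the tray, 40 mm (give or take 4) from its neighbours
- bottle_1: amber glass dropper bottle, one of four to six alike (None if absent): body 33 mm wide and 70 tall, collar 24 mm wide up to 77, firm rubber bulb from 77 to 102 about 13 mm wide; origin at the centre of its underside, z along its axis; 70 g. Starts upright in the tray, 40 mm (give or take 4) from its neighbours
- bottle_2: amber glass dropper bottle, one of four to six alike (None if absent): body 33 mm wide and 70 tall, collar 24 mm wide up to 77, firm rubber bulb from 77 to 102 about 13 mm wide; origin at the centre of its underside, z along its axis; 70 g. Starts upright in the tray, 40 mm (give or take 4) from its neighbours
- bottle_3: amber glass dropper bottle, one of four to six alike (None if absent): body 33 mm wide and 70 tall, collar 24 mm wide up to 77, firm rubber bulb from 77 to 102 about 13 mm wide; origin at the centre of its underside, z along its axis; 70 g. Starts upright in the tray, 40 mm (give or take 4) from its neighbours
- bottle_4: amber glass dropper bottle, one of four to six alike (None if absent): body 33 mm wide and 70 tall, collar 24 mm wide up to 77, firm rubber bulb from 77 to 102 about 13 mm wide; origin at the centre of its underside, z along its axis; 70 g. Starts upright in the tray, 40 mm (give or take 4) from its neighbours
- bottle_5: amber glass dropper bottle, one of four to six alike (None if absent): body 33 mm wide and 70 tall, collar 24 mm wide up to 77, firm rubber bulb from 77 to 102 about 13 mm wide; origin at the centre of its underside, z along its axis; 70 g. Starts upright in the tray, 40 mm (give or take 4) from its neighbours
- tray: white plastic tray, fixed, 88 x 168 mm (x, y), rim 20 mm high, floor 3.5 mm thick; origin at the centre of its underside. The worktop to the right of the tray and of the warmer is clear for about 10 cm, as far as the big centrifuge (its side at about y -0.5 m, 0.25 m and more high)
- dish: covered petri dish, clear with pale contents, 58 mm wide, 15 tall; origin at the centre of its underside, z up. Starts lying flat on the floor of the warmer's well
- beaker: clear plastic beaker with a spout, 70 mm wide, 74 tall, standing on the rusty plate: leave it alone
- pot: round tin with a green lid, 67 mm wide, 33 tall, on the worktop in front of the blue stand: leave it alone
- plug: red-brown rubber stopper, 31 mm wide, 26 tall, on the worktop behind and to the right of the warmer: leave it alone

How it is judged (in metres and radians):
On the way, in this order (a step that is already met when the one before it is completed fails the run):
1. the selector stands at off (value of joint selector below 0.15 rad), for 0.3 s.
2. with the selector at off, the petri dish lies flat outside the well, the reference block stands in the middle of the well and every bottle stands upright in the well round it (horizontal distance between reference and well below 0.008 m and z of reference in the frame of well between -0.004 and 0.006 m and angle between each of reference, bottle_0, bottle_1, bottle_2, bottle_3, bottle_4, bottle_5's own z axis and vertical below 0.12 rad and horizontal distance between each of bottle_0, bottle_1, bottle_2, bottle_3, bottle_4, bottle_5 and well below 0.04 m and z of bottle_0 in the frame of well between -0.004 and 0.006 m and z of bottle_1 in the frame of well between -0.004 and 0.006 m and z of bottle_2 in the frame of well between -0.004 and 0.006 m and z of bottle_3 in the frame of well between -0.004 and 0.006 m and z of bottle_4 in the frame of well between -0.004 and 0.006 m and z of bottle_5 in the frame of well between -0.004 and 0.006 m and horizontal distance between dish and well above 0.11 m and height (world z) of dish below 0.03 m and angle between dish's own z axis and vertical below 0.15 rad and value of joint selector below 0.2 rad), for 0.3 s.
3. the selector stands at the two-dot mark (value of joint selector between 1.42 and 1.72 rad), for 0.3 s.
At the end, for the whole second after the job is handed in: Reference within 8 mm of the well's axis, every present bottle within 40 mm of it, all on its floor (6 mm) tilted under 0.12 rad; petri dish right way up (0.15 rad) below 30 mm height and over 110 mm from the well's axis; selector at 1.571 +- 0.15 rad (all of step 3 and horizontal distance between reference and well below 0.008 m and z of reference in the frame of well between -0.004 and 0.006 m and angle between each of reference, bottle_0, bottle_1, bottle_2, bottle_3, bottle_4, bottle_5's own z axis and vertical below 0.12 rad and horizontal distance between each of bottle_0, bottle_1, bottle_2, bottle_3, bottle_4, bottle_5 and well below 0.04 m and z of bottle_0 in the frame of well between -0.004 and 0.006 m and z of bottle_1 in the frame of well between -0.004 and 0.006 m and z of bottle_2 in the frame of well between -0.004 and 0.006 m and z of bottle_3 in the frame of well between -0.004 and 0.006 m and z of bottle_4 in the frame of well between -0.004 and 0.006 m and z of bottle_5 in the frame of well between -0.004 and 0.006 m and horizontal distance between dish and well above 0.11 m and height (world z) of dish below 0.03 m and angle between dish's own z axis and vertical below 0.15 rad and linear speed of reference below 0.02 m/s); the robot touches nothing.
It fails at once if the plastic beaker is moved more than 3 cm (distance of beaker from where it was at the start of the episode above 0.03 m).
It fails at once if the tin is moved more than 3 cm (distance of pot from where it was at the start of the episode above 0.03 m).
It fails at once if the rubber stopper is moved more than 3 cm (distance of plug from where it was at the start of the episode above 0.03 m).
Of bottle_0, bottle_1, bottle_2, bottle_3, bottle_4, bottle_5 only 4 to 6 are there at a start; the rules pass over those that are not, and their reading is None.
At some moment in a run one of dish may be knocked a few centimetres aside while the robot is not near it.
Once in a run the grip may slacken for a moment while it holds something.
It also fails if it takes over 200 s, if anything falls off the work surface, if the arm or the gripper's body presses on something with over 40 N, if the wrist force passes 120 N, or if a joint passes its speed limit or range.

## Working session

There is one attempt and no reset: what is moved stays moved. The work goes in short steps, Python scripts to look and compute and a shell command to move; the robot and the scene stay as the last step left them, time stands still between calls to the robot, and variables do not carry over. Pictures are saved under pics/ and viewed, at most 14 in all, crops included, and the job is handed in when it is done.

```bash
ls; mkdir -p pics
cat > h.py <<'E'
from rig import *
import numpy as np, cv2
def cam(n,save=None):
    c=camera(n); c['pixels']=np.array(c['pixels'],dtype=np.uint8); 
    for k in('world_to_cam',): c[k]=np.array(c[k])
    if save: cv2.imwrite('pics/'+save,c['pixels'][:,:,::-1])
    return c
def K(c):
    f=200/np.tan(np.radians(c['fovy'])/2)
    return np.array([[f,0,c['cx']],[0,f,c['cy']],[0,0,1]]),np.array([c['k1'],0,0,0.])
F=np.diag([1,-1,-1])
def proj(c,P):
    k,d=K(c); M=c['world_to_cam']; R=F@M[:3,:3]; t=F@M[:3,3]
    # slopes distorted by 1+k1 r^2
    return cv2.projectPoints(np.array(P,float).reshape(-1,1,3),cv2.Rodrigues(R)[0],t,k,d)[0].reshape(-1,2)
def ray(c,uv):
    k,d=K(c); M=c['world_to_cam']
    s=cv2.undistortPoints(np.array(uv,float).reshape(-1,1,2),k,d).reshape(-1,2)
    v=(F@np.c_[s,np.ones(len(s))].T).T@M[:3,:3]
    return -M[:3,:3].T@M[:3,3],v
def onz(c,uv,z):
    o,v=ray(c,uv); return o+v*((z-o[2])/v[:,2])[:,None]
E
python3 - <<'E'
from h import *
for n in('top','side'):
    c=cam(n,n+'0.png'); o,v=ray(c,[[320,200]]); print(n,c['fovy'],c['cx'],c['cy'],c['k1'],o,v)
print(state())
E
```

```text
pics
top 50.75238452218538 320.0301061155591 197.0874649724469 0.011057348999352897 [ 493.62832569 -178.63640289 1062.96003627] [[ 0.02143332 -0.00184034 -0.99979245]]
side 44.03670433269312 312.8385489279759 208.81303734472485 -0.12495574163896574 [182.14609004 837.06035348 805.28993968] [[ 0.25794182 -0.78906429 -0.55800615]]
{'time_s': 0.1, 'q': array([-1.14998038e+00,  2.13338701e-01, -3.49635567e-02,  1.32349268e+00,
        1.74487155e-05,  1.57086130e+00]), 'dq': array([-4.37038360e-04,  5.02079269e-04,  1.23130750e-03, -2.47538572e-03,
        9.00548274e-05,  1.78734971e-03]), 'tau': array([-4.85285433e-03, -6.87246752e+01,  4.87809777e+01,  1.19829940e-02,
       -4.22877001e-04,  2.27812512e-05]), 'ee_pos': array([ 204.13866644, -456.10975023,  230.86279079]), 'orientation': array([-3.14059404e+00, -1.73838257e-05,  4.20750954e-01]), 'force': array([-0.64071071,  0.3155301 , -0.66857571]), 'torque': array([-0.04530263, -0.02454241,  0.02468448]), 'finger_force': 0.0, 'finger_gap': 84.97814255652112}
```

View pics/top0.png

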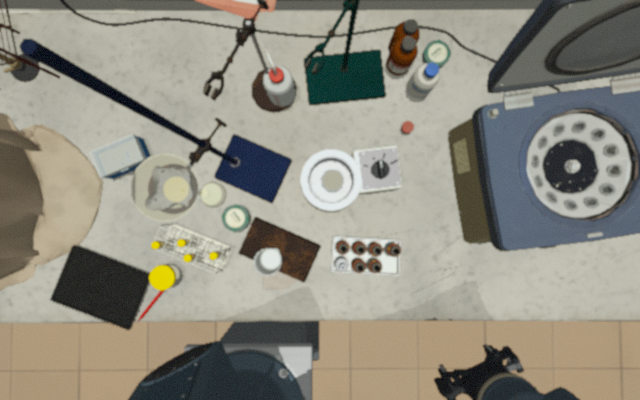

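View pics/side0.png

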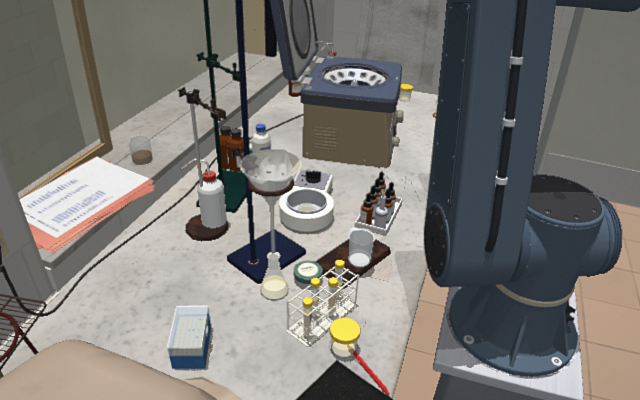

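Run:
```python
from h import *
a=cv2.imread('pics/top0.png')[140:285,292:412]
cv2.imwrite('pics/crop0.png',cv2.resize(a,None,fx=4,fy=4,interpolation=cv2.INTER_CUBIC))
b=cv2.imread('pics/side0.png')[160:250,260:420]
cv2.imwrite('pics/crop1.png',cv2.resize(b,None,fx=5,fy=5,interpolation=cv2.INTER_CUBIC))
```

```text
(no output)
```

View pics/crop0.png

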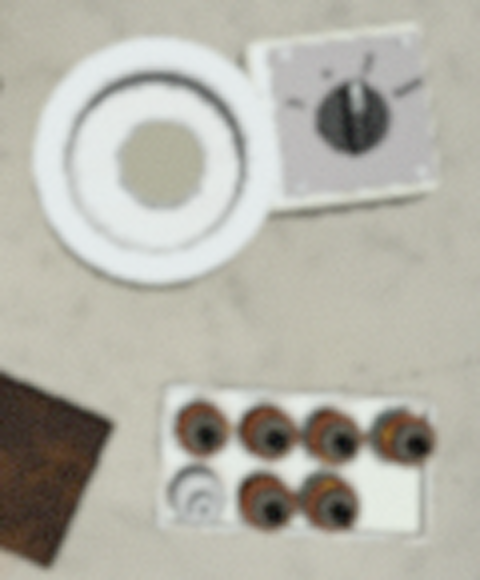

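View pics/crop1.png

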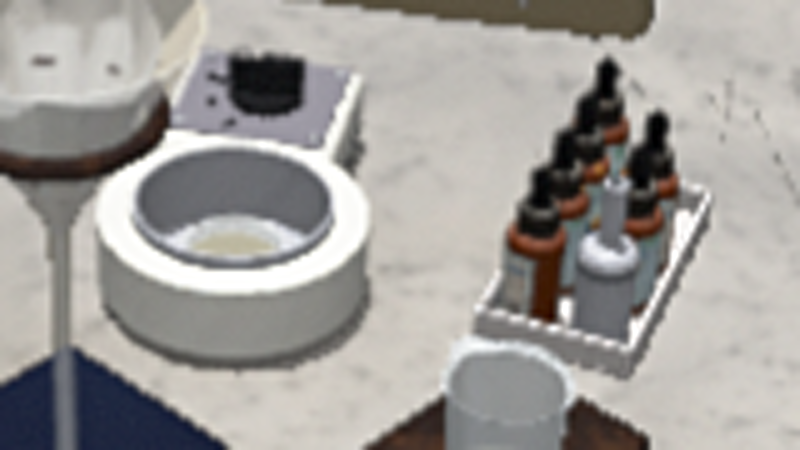

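```bash
cat >> h.py <<'E'
def samp(c,P):
    uv=proj(c,P).astype(np.float32).reshape(-1,1,2); im=c['pixels'].astype(np.float32)
    return cv2.remap(im,uv[:,:,0],uv[:,:,1],cv2.INTER_CUBIC)[:,0]
def circ(c,xy,z,R,angs,dr=10,ch=slice(0,3),sign=-1):
    from scipy.optimize import least_squares
    xy=np.array(xy,float)
    for it in range(3):
        pts=[]
        for a in np.radians(angs):
            r=np.arange(R-dr,R+dr,.5); u=np.array([np.cos(a),np.sin(a)])
            g=samp(c,np.c_[xy+r[:,None]*u,np.full(len(r),z)])[:,ch].mean(1)
            g=cv2.GaussianBlur(g.reshape(-1,1),(1,9),0).ravel()
            d=sign*np.gradient(g); i=int(np.argmax(d)); pts.append(xy+r[i]*u)
        pts=np.array(pts)
        s=least_squares(lambda p:np.hypot(*(pts-p[:2]).T)-p[2],[*xy,R],loss='soft_l1')
        xy=s.x[:2]
    return s.x,np.sqrt(np.median(s.fun**2))
E
python3 - <<'E'
from h import *
c=cam('top')
p=lambda X,Y:[292+X/4,140+Y/4]
w=onz(c,[p(155,160)],52)[0,:2]; print('guess',w)
print('outer',circ(c,w,52,74,list(range(-20,200,5)),12))
print('lip in',circ(c,w,60,53,list(range(-30,90,5))+list(range(90,130,5)),8))
# bulbs
hsv=cv2.resize(c['pixels'][140:285,292:412],None,fx=4,fy=4,interpolation=cv2.INTER_CUBIC)
g=hsv.max(2); m=(g<62).astype(np.uint8)
n,l,s,ce=cv2.connectedComponentsWithStats(m)
for i in range(1,n):
    if s[i,4]>60: print(s[i],ce[i].round(1),onz(c,[p(*(ce[i]+.5-2))],98)[0].round(1))
print('ref stem',onz(c,[p(205,507)],105.5))
# deck corners at z=50
print(onz(c,[p(250,45),p(418,25),p(437,187),p(275,210)],50).round(1))
# tray corners
print(onz(c,[p(167,386),p(434,405),p(428,540),p(158,527)],20).round(1))
# dish
print(onz(c,[p(161,164)],27))
# knob
k=onz(c,[p(353,118)],75); print('knob',k)
cr=c['pixels'][150:185,365:398]
cv2.imwrite('pics/knob0.png',cv2.resize(cr[:,:,::-1],None,fx=14,fy=14,interpolation=cv2.INTER_CUBIC))
E
```

```text
guess [ 563.27996021 -206.42408275]
outer (array([ 564.64481165, -206.53977957,   73.95310284]), np.float64(0.3316200784474655))
lip in (array([ 562.71932141, -204.36957355,   47.72528652]), np.float64(0.2601626634388799))
[339  89  36  61 936] [354.1 125.5] [ 580.5 -318.5   98. ]
[   0  376  108   84 3729] [ 43.5 418.3] [ 413.5 -140.2   98. ]
[198 426  18  21 280] [206.3 435.7] [ 403.4 -233.1   98. ]
[266 431  21  19 298] [275.7 439.8] [ 401.  -272.7   98. ]
[334 435  19  19 299] [343.5 443.8] [ 398.6 -311.3   98. ]
[407 435  21  20 317] [416.9 445.2] [ 397.8 -353.1   98. ]
[ 58 466  21  14 202] [ 67.8 472.5] [ 382.7 -154.1   98. ]
[ 24 488  39  69 899] [ 47.2 520.8] [ 355.3 -142.3   98. ]
[265 502  18  21 298] [273.6 512.2] [ 359.9 -271.2   98. ]
[330 502  21  22 312] [340.  512.8] [ 359.5 -309.1   98. ]
[  0 514   9  13  73] [  3.3 520.2] [ 355.8 -117.3   98. ]
ref stem [[ 363.11425041 -232.60533504  105.5       ]]
[[ 632.7 -263.9   50. ]
 [ 644.6 -365.3   50. ]
 [ 546.8 -376.    50. ]
 [ 533.2 -278.5   50. ]]
[[ 425.8 -214.3   20. ]
 [ 413.8 -378.9   20. ]
 [ 331.  -374.5   20. ]
 [ 339.3 -208.5   20. ]]
[[ 562.52980419 -210.79485593   27.        ]]
knob [[ 586.12567544 -322.11023724   75.        ]]
```

View pics/knob0.png

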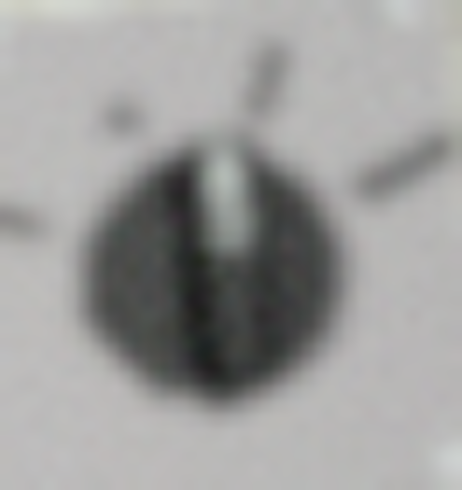

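```bash
Z='[0,0,0]'
python3 -m inch '[[[0,0,0],[0,0,0.0168],0],[[0,0,0],[0,0,0.0168],0],[[0,0,0],[0,0,0.0168],-0.2],[[0,0,0],[0,0,0.0168],-0.2],[[0,0,0],[0,0,0],-0.2]]'
python3 -m inch '[[[0.96,-0.33,0.2],[0,0,0],-0.2],[[0.96,-0.33,0.2],[0,0,0],-0.2],[[0.96,-0.33,0.2],[0,0,0],-0.2],[[0.96,-0.33,0.2],[0,0,0],-0.2],[[0.96,-0.33,0.2],[0,0,0],-0.2],[[0.96,-0.33,0.2],[0,0,0],-0.2],[[0.96,-0.33,0.2],[0,0,0],-0.2],[[0.96,-0.33,0.2],[0,0,0],-0.2],[[0.96,-0.33,0.2],[0,0,0],-0.2],[[0.96,-0.33,0.2],[0,0,0],-0.2]]'
python3 -m inch '[[[0.96,-0.33,0.2],[0,0,0],-0.2],[[0.96,-0.33,0.2],[0,0,0],-0.2],[[0.96,-0.33,0.2],[0,0,0],-0.2],[[0.96,-0.33,0.2],[0,0,0],-0.2],[[0.96,-0.33,0.2],[0,0,0],-0.2],[[0.96,-0.33,0.2],[0,0,0],-0.2],[[0.96,-0.33,0.2],[0,0,0],-0.2],[[0.96,-0.33,0.2],[0,0,0],-0.2],[[0.96,-0.33,0.2],[0,0,0],-0.2],[[0,0,0],[0,0,0],-0.2]]'
```

```text
time_s: 0.65
ee_pos: [204.2, -456.3, 231.1]
orientation: [-3.141, 0.0, -0.003]
force: [-0.3, -0.1, 0.3]
finger_gap: 34.4
finger_force: 0.0
time_s: 1.65
ee_pos: [397.1, -390.2, 191.0]
orientation: [-3.141, 0.0, 0.002]
force: [0.5, 0.3, -0.4]
finger_gap: 34.2
finger_force: 0.0
time_s: 2.65
ee_pos: [571.3, -330.0, 154.0]
orientation: [-3.141, 0.001, 0.001]
force: [-0.1, -0.5, -1.2]
finger_gap: 33.9
finger_force: 0.0
```

```bash
python3 -m inch '[[[0.88,-0.28,0.8],[0,0,0],-0.2],[[0,0,0.7],[0,0,-0.016],-0.2],[[0,0,0.7],[0,0,0],-0.2],[[0,0,0.7],[0,0,0],-0.2],[[0,0,0.7],[0,0,0],-0.2],[[0,0,0.6],[0,0,0],-0.2],[[0,0,0.45],[0,0,0],-0.2],[[0,0,0],[0,0,0],-0.2]]'
python3 -m inch '[[[0,0,0],[0,0,0],-0.8],[[0,0,0],[0,0,0],-1],[[0,0,0],[0,0,0],-1],[[0,0,0],[0,0,0],-1],[[0,0,0],[0,0,0],-1]]'
python3 -c "
from h import *
s=state();print(s['force'],s['torque'],s['orientation'],s['finger_gap'],s['finger_force'])"
```

```text
time_s: 3.45
ee_pos: [586.2, -325.6, 61.1]
orientation: [-3.141, 0.002, 0.099]
force: [-0.6, 0.0, -0.1]
finger_gap: 34.4
finger_force: 0.0
time_s: 3.95
ee_pos: [587.3, -326.1, 63.2]
orientation: [3.141, -0.001, 0.099]
force: [-0.8, 0.8, 6.6]
finger_gap: 10.7
finger_force: 61.1
[-0.83954105  0.83314532  6.64548201] [ 0.18248897  0.02543802 -0.07147718] [ 3.14083526e+00 -1.17639799e-03  9.91381249e-02] 10.652000032897773 61.08793616294861
```

```bash
python3 -m inch '[[[0,0,-0.08],[0,0,0],-1],[[0,0,0],[0,0,-0.021],-1],[[0,0,0],[0,0,-0.021],-1],[[0,0,0],[0,0,-0.021],-1],[[0,0,0],[0,0,-0.021],-1],[[0,0,0],[0,0,-0.021],-1],[[0,0,0],[0,0,-0.021],-1],[[0,0,0],[0,0,-0.021],-1],[[0,0,0],[0,0,-0.021],-1],[[0,0,0],[0,0,-0.021],-1]]'
python3 -m inch '[[[0,0,0],[0,0,0],-1],[[0,0,0],[0,0,0],-1]]'
python3 -c "
from h import *
s=state();print(s['force'],s['torque'],s['orientation'],s['finger_gap'],s['finger_force'])"
```

```text
time_s: 4.95
ee_pos: [586.9, -325.7, 63.3]
orientation: [-3.141, -0.001, 1.292]
force: [3.7, 0.2, -9.4]
finger_gap: 10.5
finger_force: 60.7
time_s: 5.15
ee_pos: [586.8, -325.7, 63.3]
orientation: [-3.141, -0.001, 1.283]
force: [5.0, 0.2, -12.2]
finger_gap: 10.3
finger_force: 60.3
[  5.04605946   0.22236511 -12.19239422] [ 0.0141002  -1.16287812  0.04857585] [-3.14107508e+00 -5.08424356e-04  1.28256123e+00] 10.342068928795573 60.31037092208862
```

```bash
python3 -m inch '[[[0,0,0],[0,0,0],-0.5],[[0,0,0],[0,0,0],-0.2],[[0,0,0],[0,0,0],-0.2],[[0,0,-0.6],[0,0,0],-0.2],[[0,0,-1],[0,0,0],-0.2],[[0,0,-1],[0,0,0],-0.2],[[0,0,-1],[0,0,0],-0.2],[[0,0,-1],[0,0,0],-0.2],[[0,0,-1],[0,0,0],-0.2],[[0,0,0],[0,0,0],-0.2]]'
python3 -m inch '[[[-1,0,0],[0,0,0],0],[[-1,0,0],[0,0,0],0],[[-1,0,0],[0,0,0],0],[[-1,0,0],[0,0,0],0],[[-1,0,0],[0,0,0],0],[[0,0,0],[0,0,0],0]]'
python3 - <<'E'
from h import *
c=cam('top','t1.png');s=cam('side','s1.png')
a=c['pixels'][130:270,290:410,::-1];b=s['pixels'][150:240,260:410,::-1]
a=cv2.resize(a,None,fx=4,fy=4,interpolation=2);b=cv2.resize(b,None,fx=5,fy=5,interpolation=2)
cv2.imwrite('pics/t1c.png',a)
cv2.imwrite('pics/s1c.png',b)
E
```

```text
time_s: 6.15
ee_pos: [587.9, -326.6, 179.9]
orientation: [3.137, 0.001, 1.286]
force: [-0.2, -1.1, 1.1]
finger_gap: 34.2
finger_force: 0.0
time_s: 6.75
ee_pos: [557.1, -425.2, 175.1]
orientation: [-3.141, 0.0, 1.283]
force: [0.3, -0.3, -0.1]
finger_gap: 42.8
finger_force: 0.0
```

View pics/t1c.png

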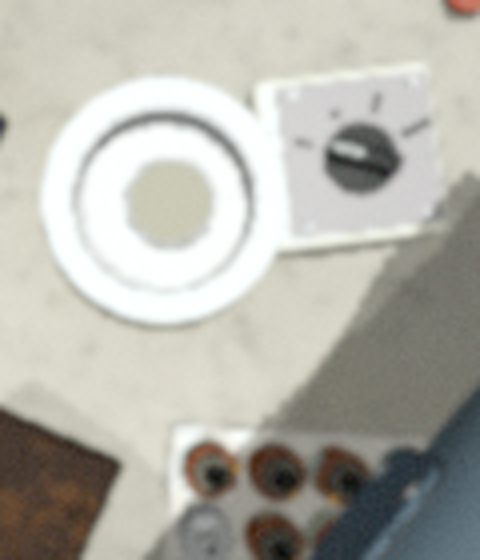

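```bash
python3 - <<'E'
from h import *
c=cam('top')
print(circ(c,[562.5,-210.8],27,28,range(0,360,6),7,sign=1))
print('outer',circ(c,[564,-206.5],52,74,list(range(-20,200,5)),12))
E
python3 -m inch '[[[0,0,0],[0,0,-0.0229],0.5],[[0,0,0],[0,0,-0.0229],0.55],[[1,0,0],[0,0,0],0.55],[[1,0,0],[0,0,0],0.55],[[1,0,0],[0,0,0],0.55],[[1,0,0],[0,0,0],0.55],[[1,0,0],[0,0,0],0.55],[[1,0,0],[0,0,0],0.55],[[1,0,0],[0,0,0],0.55],[[1,0,0],[0,0,0],0.55]]'
python3 -m inch '[[[1,0,0],[0,0,0],0.55],[[1,0,0],[0,0,0],0.55],[[0,0,0],[0,0,0],0.55],[[0,0,0],[0,0,0],0.55]]'
```

```text
(array([ 563.42060766, -209.9024712 ,   27.90532401]), np.float64(0.4305699827375947))
outer (array([ 564.62993517, -206.57336009,   73.97181988]), np.float64(0.43592563652708455))
time_s: 7.9
ee_pos: [558.3, -260.4, 176.0]
orientation: [3.141, -0.0, 1.575]
force: [-0.1, 0.3, 0.1]
finger_gap: 66.1
finger_force: 0.0
time_s: 8.3
ee_pos: [558.2, -221.4, 176.1]
orientation: [3.141, 0.0, 1.576]
force: [0.7, 0.8, -0.1]
finger_gap: 66.4
finger_force: 0.0
```

```bash
python3 -m inch '[[[0.6,0.29,0.5],[0,0,0],0.55],[[0,0,0.9],[0,0,0],0.55],[[0,0,0.9],[0,0,0],0.55],[[0,0,0.9],[0,0,0],0.55],[[0,0,0.9],[0,0,0],0.55],[[0,0,0.9],[0,0,0],0.55],[[0,0,0.9],[0,0,0],0.55],[[0,0,0.9],[0,0,0],0.55],[[0,0,0.9],[0,0,0],0.55],[[0,0,0.1],[0,0,0],0.55]]'
```

```text
time_s: 9.3
ee_pos: [562.4, -209.3, 17.2]
orientation: [-3.138, -0.001, 1.574]
force: [-1.3, 0.0, -0.0]
finger_gap: 66.1
finger_force: 0.0
```

```bash
python3 -m inch '[[[0,0,0.3],[0,0,0],0.55],[[0,0,0],[0,0,0],0.55]]'
python3 -m inch '[[[0,0,0],[0,0,0],0.3],[[0,0,0],[0,0,0],0],[[0,0,0],[0,0,0],0],[[0,0,0],[0,0,0],0]]'
```

```text
time_s: 9.5
ee_pos: [563.9, -209.9, 13.7]
orientation: [-3.141, -0.0, 1.574]
force: [-0.2, -0.2, -0.1]
finger_gap: 66.4
finger_force: 0.0
time_s: 9.9
ee_pos: [564.3, -210.0, 15.1]
orientation: [3.14, 0.0, 1.574]
force: [-2.3, 1.2, 6.2]
finger_gap: 54.1
finger_force: 62.7
```

```bash
python3 -m inch '[[[0,0,-0.3],[0,0,0],-0.5],[[0,0,-0.5],[0,0,0],-0.5],[[0,0,-0.7],[0,0,0],-0.5],[[0,0,-0.7],[0,0,0],-0.5],[[0,0,-0.7],[0,0,0],-0.5],[[0,0,-0.7],[0,0,0],-0.5],[[0,0,-0.7],[0,0,0],-0.5],[[0,0,-0.7],[0,0,0],-0.5],[[0,0,0],[0,0,0],-0.5]]'
python3 - <<'E'
from h import *
c=cam('top','t2.png');s=cam('side','s2.png')
b=s['pixels'][90:240,220:420,::-1]
b=cv2.resize(b,None,fx=3,fy=3,interpolation=2)
cv2.imwrite('pics/s2c.png',b)
E
```

```text
time_s: 10.8
ee_pos: [565.1, -210.4, 116.7]
orientation: [3.138, 0.001, 1.574]
force: [-0.7, 0.8, 0.0]
finger_gap: 54.1
finger_force: 63.1
```

View pics/s2c.png

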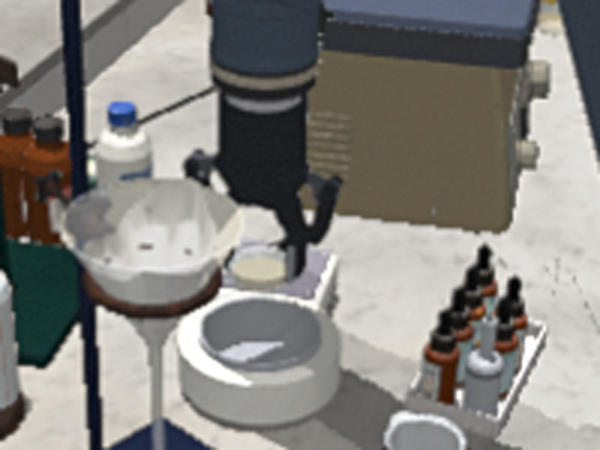

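```bash
python3 -m inch '[[[-0.8,-0.27,0],[0,0,0],-0.5],[[-0.9,-0.27,0],[0,0,0],-0.5],[[-0.9,-0.27,0],[0,0,0],-0.5],[[-0.9,-0.27,0],[0,0,0],-0.5],[[-0.9,-0.27,0],[0,0,0],-0.5],[[-0.9,-0.27,0],[0,0,0],-0.5],[[-0.9,-0.27,0],[0,0,0],-0.5],[[-0.9,-0.27,0],[0,0,0],-0.5],[[-0.9,-0.27,0],[0,0,0],-0.5],[[-0.9,-0.27,0],[0,0,0],-0.5]]'
python3 -m inch '[[[-0.9,-0.27,0],[0,0,0],-0.5],[[-0.9,-0.27,0],[0,0,0],-0.5],[[-0.4,0,0.3],[0,0,0],-0.5],[[0,0,0.8],[0,0,0],-0.5],[[0,0,0.8],[0,0,0],-0.5],[[0,0,0.8],[0,0,0],-0.5],[[0,0,0.8],[0,0,0],-0.5],[[0,0,0.7],[0,0,0],-0.5],[[0,0,0.7],[0,0,0],-0.5],[[0,0,0],[0,0,0],-0.5]]'
```

```text
time_s: 11.9
ee_pos: [510.0, -389.6, 113.9]
orientation: [-3.142, -0.0, 1.574]
force: [0.8, -0.3, 0.2]
finger_gap: 54.1
finger_force: 63.1
time_s: 12.9
ee_pos: [498.9, -431.3, 13.7]
orientation: [-3.139, -0.002, 1.574]
force: [-1.4, -0.0, -0.5]
finger_gap: 53.6
finger_force: 64.6
```

```bash
python3 -m inch '[[[0,0,0.2],[0,0,0],-0.5],[[0,0,0.22],[0,0,0],-0.5],[[0,0,0],[0,0,0],-0.5],[[0,0,0],[0,0,0],0.4],[[0,0,0],[0,0,0],0.65],[[0,0,0],[0,0,0],0.65],[[0,0,-0.5],[0,0,0],0.65],[[0,0,-1],[0,0,0],0.65],[[0,0,-1],[0,0,0],0.65],[[0,0,-1],[0,0,0],0.65]]'
python3 -m inch '[[[0,0,-1],[0,0,0],0.4],[[0,0,-1],[0,0,0.0],0],[[0,0,-1],[0,0,0],-0.2],[[0,0,-0.5],[0,0,0.02],-0.3],[[0,0,0],[0,0,0.0226],-0.3],[[0,0,0],[0,0,0.0226],-0.3],[[0,0,0],[0,0,0.0226],-0.3],[[0,0,0],[0,0,0.0226],-0.3],[[0,0,0],[0,0,0.0226],-0.3],[[0,0,0],[0,0,0.0226],-0.3]]'
python3 -m inch '[[[0,0,0],[0,0,0.0226],-0.3],[[0,0,0],[0,0,0.0226],-0.3],[[0,0,0],[0,0,0.0226],-0.3],[[0,0,0],[0,0,0.0226],-0.3],[[0,0,0],[0,0,0.0226],-0.3],[[0,0,0],[0,0,0],-0.3]]'
python3 - <<'E'
from h import *
c=cam('top','t3.png')
im=cv2.imread('pics/top0.png')[:,:,::-1]; c0=dict(c); c0['pixels']=im
p=lambda X,Y:[292+(X-1.5)/4,140+(Y-1.5)/4]
print(onz(c,[p(193,492)],65.5),onz(c,[p(205,507)],105.5))
print(circ(c0,[363,-232],65.5,16.5,range(0,360,8),5))
print(circ(c0,[363,-232],65.5,16.5,range(0,180,8),5))
a=cv2.resize(c['pixels'][130:280,290:450,::-1],None,fx=4,fy=4,interpolation=2)
cv2.imwrite('pics/t3c.png',a)
E
```

```text
time_s: 13.9
ee_pos: [499.9, -432.2, 79.2]
orientation: [3.141, 0.0, 1.574]
force: [1.0, -0.4, -0.1]
finger_gap: 70.6
finger_force: 0.0
time_s: 14.9
ee_pos: [499.9, -432.1, 148.5]
orientation: [3.141, -0.0, 0.591]
force: [0.5, 0.1, -0.3]
finger_gap: 29.9
finger_force: 0.0
time_s: 15.5
ee_pos: [499.9, -432.2, 148.4]
orientation: [3.141, -0.001, -0.116]
force: [0.0, 0.4, -0.5]
finger_gap: 29.9
finger_force: 0.0
[[ 367.35091047 -226.9487095    65.5       ]] [[ 363.95987181 -231.76102905  105.5       ]]
(array([ 361.56996211, -235.82952827,   18.12985269]), np.float64(1.0249672427273318))
(array([ 364.32481342, -230.80077877,   14.02224188]), np.float64(0.44927325143427943))
```

View pics/t3c.png

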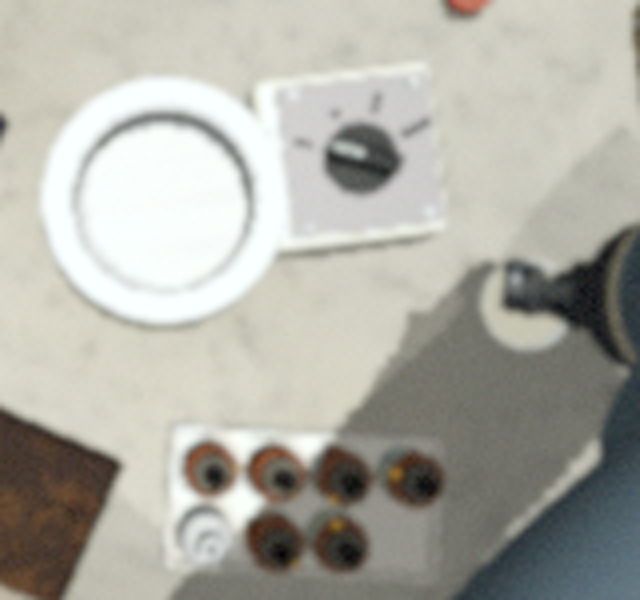

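```bash
python3 -m inch '[[[0,0,0],[0,0,-0.0185],-0.3],[[-0.7,-1,0],[0,0,0],-0.3],[[-0.7,-1,0],[0,0,0],-0.3],[[-0.7,-1,0],[0,0,0],-0.3],[[-0.7,-1,0],[0,0,0],-0.3],[[-0.7,-1,0],[0,0,0],-0.3],[[-0.7,-1,0],[0,0,0],-0.3],[[-0.7,-1,0],[0,0,0],-0.3],[[-0.7,-1,0],[0,0,0],-0.3],[[-0.7,-1,0],[0,0,0],-0.3]]'
python3 -m inch '[[[-0.5,-1,0],[0,0,0],-0.3],[[0,0,0],[0,0,0],-0.3],[[0,0,0],[0,0,0],-0.3]]'
```

```text
time_s: 16.55
ee_pos: [372.7, -251.8, 147.9]
orientation: [3.141, -0.001, 0.008]
force: [0.2, -0.5, -0.1]
finger_gap: 29.8
finger_force: 0.0
time_s: 16.85
ee_pos: [363.5, -232.6, 148.1]
orientation: [3.141, -0.001, 0.007]
force: [-0.1, -0.6, 0.2]
finger_gap: 30.1
finger_force: 0.0
```

```bash
python3 -m inch '[[[0,0,0.8],[0,0,-0.001],-0.3],[[0,0,0.8],[0,0,0],-0.3],[[0,0,0.8],[0,0,0],-0.3],[[0,0,0.8],[0,0,0],-0.3],[[0,0,0],[0,0,0],-0.3],[[0,0,0],[0,0,0],-0.7],[[0,0,0],[0,0,0],-1],[[0,0,0],[0,0,0],-1],[[0,0,0],[0,0,0],-1]]'
python3 -m inch '[[[0,0,-0.2],[0,0,0],-1],[[0,0,-0.6],[0,0,0],-1],[[0,0,-0.8],[0,0,0],-1],[[0,0,-0.8],[0,0,0],-1],[[0,0,-0.8],[0,0,0],-1],[[0,0,-0.8],[0,0,0],-1],[[0,0,0],[0,0,0],-1]]'
```

```text
time_s: 17.75
ee_pos: [363.7, -232.9, 84.2]
orientation: [3.141, -0.001, 0.009]
force: [0.6, -0.6, 4.3]
finger_gap: 10.8
finger_force: 59.0
time_s: 18.45
ee_pos: [364.1, -233.1, 165.3]
orientation: [3.14, -0.002, 0.009]
force: [0.1, -0.8, -2.1]
finger_gap: 10.2
finger_force: 58.6
```

```bash
python3 -m inch '[[[1,-0.13,0],[0,0,-0.0013],-1],[[1,-0.13,0],[0,0,0],-1],[[1,-0.13,0],[0,0,0],-1],[[1,-0.13,0],[0,0,0],-1],[[1,-0.13,0],[0,0,0],-1],[[1,-0.13,0],[0,0,0],-1],[[1,-0.13,0],[0,0,0],-1],[[1,-0.13,0],[0,0,0],-1],[[1,-0.13,0],[0,0,0],-1],[[1,-0.13,0],[0,0,0],-1]]'
python3 -m inch '[[[0,0,0],[0,0,0],-1],[[0,0,0.6],[0,0,0],-1],[[0,0,0.6],[0,0,0],-1],[[0,0,0.6],[0,0,0],-1],[[0,0,0.6],[0,0,0],-1],[[0,0,0.5],[0,0,0],-1],[[0,0,0.2],[0,0,0],-1],[[0,0,0],[0,0,0],-1]]'
```

```text
time_s: 19.45
ee_pos: [563.3, -202.9, 162.5]
orientation: [-3.141, 0.001, 0.018]
force: [-0.4, 0.7, -1.6]
finger_gap: 10.7
finger_force: 58.5
time_s: 20.25
ee_pos: [562.4, -203.1, 100.9]
orientation: [-3.141, 0.001, 0.017]
force: [-0.0, -0.5, -0.5]
finger_gap: 10.6
finger_force: 58.6
```

```bash
python3 -m inch '[[[0.12,0.17,0],[0,0,0.0027],-1],[[0,0,0.1],[0,0,0],-1],[[0,0,0.15],[0,0,0],-1],[[0,0,0.1],[0,0,0],-1],[[0,0,0],[0,0,0],-1]]'
```

```text
time_s: 20.75
ee_pos: [565.1, -206.5, 94.2]
orientation: [-3.141, 0.0, 0.001]
force: [0.3, 0.4, -1.7]
finger_gap: 10.4
finger_force: 58.6
```

```bash
python3 -m inch '[[[0,0,0.06],[0,0,0],-1],[[0,0,0],[0,0,0],-1],[[0,0,0],[0,0,0],-0.6],[[0,0,0],[0,0,0],-0.3],[[0,0,0],[0,0,0],-0.3],[[0,0,-0.5],[0,0,0],-0.3],[[0,0,-0.7],[0,0,0],-0.3],[[0,0,-0.8],[0,0,0],-0.3],[[-0.5,0.1,-0.8],[0,0,0],-0.3],[[-1,0.15,-0.3],[0,0,0],-0.3]]'
python3 -m inch '[[[-1,0.16,0],[0,0,0],-0.3],[[-1,0.16,0],[0,0,0],-0.3],[[-1,0.16,0],[0,0,0],-0.3],[[-1,0.16,0],[0,0,0],-0.3],[[-1,0.15,0],[0,0,0],-0.3],[[-1,0.15,0],[0,0,0],-0.3],[[-0.6,0.15,0],[0,0,0],-0.3],[[0,0,0],[0,0,0],-0.3],[[0,0,0],[0,0,0],-0.3]]'
python3 - <<'E'
from h import *
c=cam('top','t4.png');s=cam('side','s4.png')
a=cv2.resize(c['pixels'][145:285,295:415,::-1],None,fx=4,fy=4,interpolation=2)
b=cv2.resize(s['pixels'][170:240,260:345,::-1],None,fx=6,fy=6,interpolation=2)[:420,:320]
b=cv2.resize(s['pixels'][170:240,270:340,::-1],None,fx=4,fy=4,interpolation=2)
o=np.zeros((560,480+280,3),np.uint8);o[:,:480]=a;o[:280,480:]=b
cv2.imwrite('pics/t4c.png',o)
print('outer',circ(c,[564,-206.5],52,74,list(range(-20,200,5)),12))
E
```

```text
time_s: 21.75
ee_pos: [535.8, -211.8, 157.4]
orientation: [3.141, -0.002, 0.001]
force: [-1.1, -0.5, -0.2]
finger_gap: 29.7
finger_force: 0.0
time_s: 22.65
ee_pos: [403.6, -233.6, 155.8]
orientation: [3.141, -0.001, 0.0]
force: [0.3, -0.7, 0.5]
finger_gap: 29.8
finger_force: 0.0
outer (array([ 564.55659385, -206.69377578,   74.04327056]), np.float64(0.06684294039203678))
```

View pics/t4c.png

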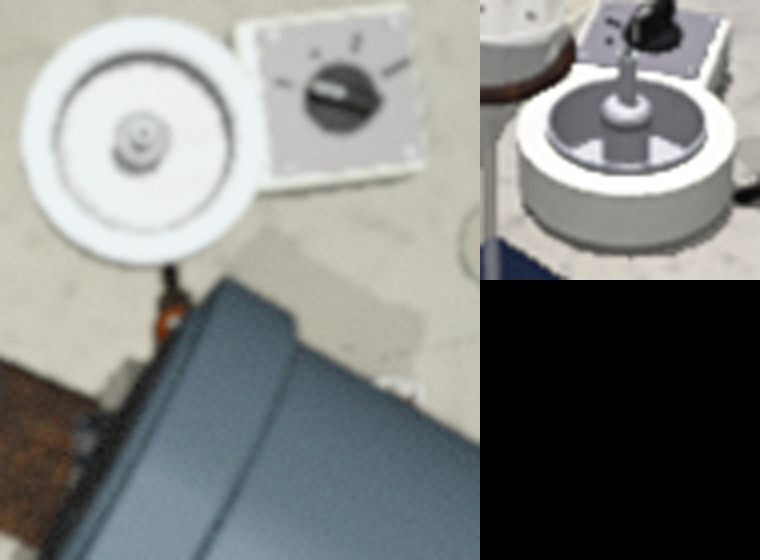

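Run:
```python
from h import *
c=cam('top');s=cam('side')
W=[564.6,-206.6]
for z in(114,72): print(z,(proj(c,[[*W,z]])-[295,145])*4+1.5,(proj(s,[[*W,z]])-[270,170])*4+[481.5,1.5])
print('top eye', onz(c,[[295+(142-1.5)/4,145+(132.5-1.5)/4]],114))
print(circ(c,W,114,6.5,range(0,360,15),4), circ(c,W,74,16.5,range(-90,270,10),5))
print(circ(c,W,74,16.5,range(150,330,10),5))
def fine(cm,img,r0,r1,c0,c1): return img[r0:r1,c0:c1].mean(2).round().astype(int)
print(c['pixels'][168:188,320:342].mean(2).astype(int))
r=s['pixels'][182:196,296:322].mean(2).astype(int);print(r)
k=s['pixels']
```

```text
114 [[147.80555753 131.58678245]] [[624.72244145  49.81787417]]
72 [[145.71908936 136.91986466]] [[623.8243313  102.86096533]]
top eye [[ 564.09168757 -203.32620817  114.        ]]
(array([ 564.78469562, -204.44571655,    6.93455236]), np.float64(0.09426015125430166)) (array([ 564.45313858, -213.79740357,   17.37943198]), np.float64(1.8004666297655616))
(array([ 578.54694113, -190.42171031,   25.42075992]), np.float64(1.4631195994782127))
[[238 238 239 239 239 238 240 239 240 239 238 238 239 239 239 239 239 237
  237 238 237 237]
 [239 240 238 239 240 238 238 240 239 238 238 239 237 238 237 239 237 237
  238 237 237 238]
 [239 239 239 238 238 238 239 238 239 238 238 238 239 238 239 238 239 237
  238 239 238 239]
 [239 239 239 239 239 239 240 237 236 236 235 236 237 238 239 239 238 239
  238 239 238 239]
 [239 239 240 241 239 238 235 231 227 225 223 223 224 231 236 239 239 239
  238 238 238 237]
 [239 239 239 238 237 231 225 218 212 210 208 207 209 217 226 232 236 239
  238 238 237 238]
 [239 239 238 237 231 220 211 204 204 207 207 203 202 206 212 220 230 236
  239 239 239 239]
 [239 
[... 2030 characters left out ...]
26 249 248
  254 250 250 253 239 219 174 142]
 [230 198 175 159 145 129 123 116 106 109 113 112 106 121 128 135 162 171
  188 208 243 254 254 254 254 252]
 [139 116 103 104 105 106 105 105 106 110 115 114 105 105 108 105 106 106
  108 122 158 177 216 247 255 255]
 [101 103 104 106 107 107 106 111 109 110 114 112 104 109 109 106 108 108
  104 106 106 103 132 164 202 245]
 [101 107 109 110 107 108 119 148 127 111 113 111 105 140 132 110 109 108
  111 109 107 103 101 103 117 170]
 [106 109 111 110 106 138 193 218 160 109 108 107 112 186 193 146 114 108
  111 112 110 108 103 102 101 107]
 [108 109 110 106 118 183 229 235 188 130 110 103 107 161 212 198 139 111
  109 111 110 107 104 104 103 100]]
```

```bash
python3 -m inch '[[[1,-0.17,0],[0,0,0],-0.3],[[1,-0.17,0],[0,0,0],-0.3],[[1,-0.17,0],[0,0,0],-0.3],[[1,-0.17,0],[0,0,0],-0.3],[[1,-0.17,0],[0,0,0],-0.3],[[1,-0.17,0],[0,0,0],-0.3],[[1,-0.17,0],[0,0,0],-0.3],[[1,-0.17,0],[0,0,0],-0.3],[[0.07,0,0],[0,0,0],-0.3],[[0,0,0],[0,0,0],-0.3]]'
python3 -m inch '[[[0,0,0.8],[0,0,0],-0.3],[[0,0,0.8],[0,0,0],-0.3],[[0,0,0.8],[0,0,0],-0.3],[[0,0,0.7],[0,0,0],-0.3],[[0,0,0],[0,0,0],-0.3]]'
```

```text
time_s: 23.85
ee_pos: [564.8, -205.8, 154.7]
orientation: [-3.141, 0.001, 0.001]
force: [1.1, -0.3, -0.3]
finger_gap: 29.9
finger_force: 0.0
time_s: 24.35
ee_pos: [562.9, -205.9, 91.7]
orientation: [-3.141, 0.003, 0.0]
force: [0.2, 0.3, 0.5]
finger_gap: 30.0
finger_force: 0.0
```

```bash
python3 -m inch '[[[0.1,0.03,0],[0,0,0],-0.3],[[0,0,0],[0,0,0],-0.7],[[0,0,0],[0,0,0],-1],[[0,0,0],[0,0,0],-1],[[0,0,-0.1],[0,0,0],-1],[[0,0.1,0],[0,0,0],-1],[[0,0,0.06],[0,0,0],-1],[[0,0,0],[0,0,0],-1]]'
```

```text
time_s: 25.15
ee_pos: [566.9, -209.0, 94.4]
orientation: [3.141, -0.001, 0.0]
force: [-0.1, 0.0, 4.9]
finger_gap: 10.2
finger_force: 59.1
```

```bash
python3 -m inch '[[[0,0,0],[0,0,0],-0.6],[[0,0,0],[0,0,0],-0.3],[[0,0,0],[0,0,0],-0.3],[[0,0,-0.5],[0,0,0],-0.3],[[0,0,-0.7],[0,0,0],-0.3],[[0,0,-0.8],[0,0,0],-0.3],[[-0.5,0.1,-0.8],[0,0,0],-0.3],[[-1,0.15,-0.3],[0,0,0],-0.3],[[-1,0.16,0],[0,0,0],-0.3],[[-1,0.16,0],[0,0,0],-0.3]]'
python3 -m inch '[[[-1,0.16,0],[0,0,0],-0.3],[[-1,0.16,0],[0,0,0],-0.3],[[-1,0.15,0],[0,0,0],-0.3],[[-1,0.15,0],[0,0,0],-0.3],[[-0.67,0.15,0],[0,0,0],-0.3],[[0,0,0],[0,0,0],-0.3],[[0,0,0],[0,0,0],-0.3]]'
cat >> h.py <<'E'
def stemx(s,W,z):  # side-camera column of dark/grey stem at height z vs expected
    return proj(s,[[*W,z]])[0]
def sidecirc(s,xy,z,R,angs,dr=12,**k): return circ(s,xy,z,R,angs,dr,**k)
E
python3 - <<'E'
from h import *
c=cam('top');s=cam('side')
W=[564.6,-206.6]
print(circ(c,W,114,6.5,range(0,360,15),4), circ(c,[564.6,-206.6],52,74,list(range(-20,200,5)),12))
print(circ(s,W,52,74,list(range(20,70,5))+list(range(140,200,5)),14))
print(s['pixels'][186:192,296:316].mean(2).astype(int))
E
```

```text
time_s: 26.15
ee_pos: [495.5, -220.4, 157.1]
orientation: [3.141, -0.001, 0.0]
force: [-0.2, -0.9, 0.5]
finger_gap: 29.7
finger_force: 0.0
time_s: 26.85
ee_pos: [403.5, -235.9, 156.6]
orientation: [3.141, -0.001, -0.0]
force: [-0.3, 0.2, 0.2]
finger_gap: 29.8
finger_force: 0.0
(array([ 564.59752287, -206.38275342,    7.00031914]), np.float64(0.0659288999031863)) (array([ 564.60663079, -206.53854941,   74.01945918]), np.float64(0.03563219954756167))
(array([ 562.74806391, -205.81411612,   74.99321516]), np.float64(0.47325744156145366))
[[246 232 221 181 143 142 153 157 140 112 108 112 109 119 149 158 159 159
  159 161]
 [254 254 254 251 244 243 250 252 217 142 111 113 108 123 150 166 171 164
  164 160]
 [251 254 255 255 255 255 255 255 229 147 112 112 113 162 228 252 255 242
  235 204]
 [254 254 252 245 237 220 209 194 156 120 112 112 113 150 195 227 250 249
  254 249]
 [229 198 175 157 146 131 123 115 105 106 114 114 110 115 126 136 162 171
  187 208]
 [139 115 105 103 104 104 104 105 102 108 113 114 109 106 105 105 106 106
  108 123]]
```

```bash
python3 -m inch '[[[0,0,0.9],[0,0,0],-0.3],[[0,0,0.9],[0,0,0],-0.3],[[0,0,0.9],[0,0,0],-0.3],[[0,0,0.88],[0,0,0],-0.3],[[0,0,0],[0,0,0],-0.3],[[0,0,0],[0,0,0],-0.3],[[0,0,0],[0,0,0],-0.7],[[0,0,0],[0,0,0],-1],[[0,0,0],[0,0,0],-1],[[0,0,0],[0,0,0],-1]]'
python3 -m inch '[[[0,0,-0.3],[0,0,0],-1],[[0,0,-0.7],[0,0,0],-1],[[0,0,-0.8],[0,0,0],-1],[[0,0,-0.8],[0,0,0],-1],[[0,0,-0.8],[0,0,0],-1],[[0,0,-0.6],[0,0,0],-1],[[0,0,0],[0,0,0],-1],[[0,0,0],[0,0,0],-1]]'
```

```text
time_s: 27.95
ee_pos: [403.4, -235.8, 84.8]
orientation: [3.141, -0.0, 0.0]
force: [-0.0, -0.4, 0.0]
finger_gap: 0.0
finger_force: 0.0
time_s: 28.75
ee_pos: [403.2, -235.6, 164.3]
orientation: [3.142, -0.0, 0.0]
force: [-0.4, 0.3, -0.6]
finger_gap: -0.3
finger_force: 0.0
```

```bash
python3 -m inch '[[[0.8,-0.1,0],[0,0,0],-1],[[1,-0.14,0],[0,0,0],-1],[[1,-0.14,0],[0,0,0],-1],[[1,-0.14,0],[0,0,0],-1],[[1,-0.14,0],[0,0,0],-1],[[1,-0.14,0],[0,0,0],-1],[[1,-0.14,0],[0,0,0],-1],[[1,-0.14,0],[0,0,0],-1],[[1,-0.14,0],[0,0,0],-1],[[1,-0.13,0],[0,0,0],-1]]'
python3 -m inch '[[[0,0,0.1],[0,0,0],-1],[[0,0,0],[0,0,0],-1],[[0,0,0],[0,0,0],-1]]'
```

```text
time_s: 29.75
ee_pos: [599.6, -208.2, 163.2]
orientation: [-3.141, 0.002, 0.001]
force: [0.2, -1.1, -0.5]
finger_gap: -0.4
finger_force: 0.0
time_s: 30.05
ee_pos: [598.4, -208.6, 161.9]
orientation: [-3.141, 0.001, 0.0]
force: [-0.9, -0.9, -0.2]
finger_gap: 0.1
finger_force: 0.0
```

Run:
```python
from h import *
c=cam('top','t5.png');s=cam('side','s5.png')
a=cv2.resize(c['pixels'][145:285,295:415,::-1],None,fx=4,fy=4,interpolation=2)
b=cv2.resize(s['pixels'][160:240,330:420,::-1],None,fx=3,fy=3,interpolation=2)
o=np.zeros((560,480+270,3),np.uint8);o[:,:480]=a;o[:240,480:]=b
cv2.imwrite('pics/t5c.png',o)
```

```text
(no output)
```

View pics/t5c.png

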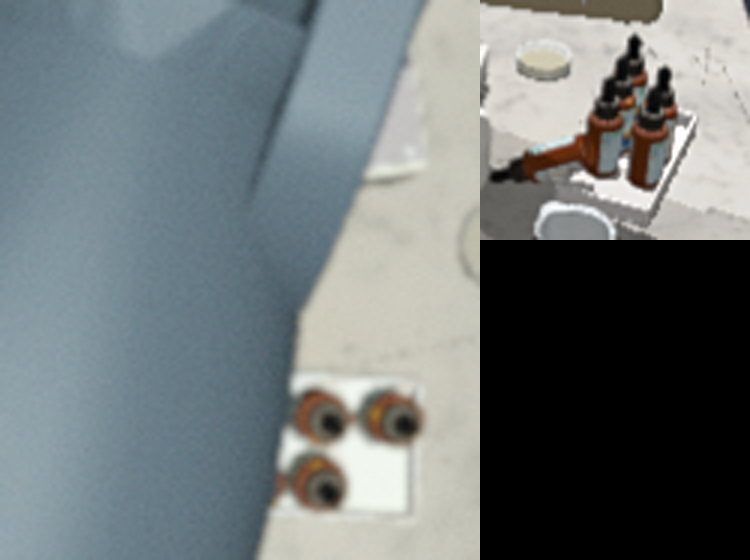

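```bash
python3 -m inch '[[[-1,-0.6,-0.3],[0,0,0],-0.3],[[-1,-0.6,-0.3],[0,0,0],-0.3],[[-1,-0.6,-0.3],[0,0,0],-0.3],[[-1,-0.6,-0.3],[0,0,0],-0.3],[[-1,-0.6,-0.3],[0,0,0],-0.3],[[-1,-0.6,-0.3],[0,0,0],-0.3],[[-1,-0.6,0],[0,0,0],-0.3],[[-1,-0.6,0],[0,0,0],-0.3],[[-1,-0.6,0],[0,0,0],-0.3],[[-1,-0.6,0],[0,0,0],-0.3]]'
python3 -m inch '[[[-1,-0.6,0],[0,0,0],-0.3],[[-1,-0.6,0],[0,0,0],-0.3],[[-1,0,0],[0,0,0],-0.3],[[0,0,0],[0,0,0],-0.3]]'
python3 - <<'E'
from h import *
c=cam('top','t6.png');s=cam('side','s6.png')
a=cv2.resize(c['pixels'][205:285,310:410,::-1],None,fx=5,fy=5,interpolation=2)
b=cv2.resize(s['pixels'][160:250,330:430,::-1],None,fx=3,fy=3,interpolation=2)
o=np.zeros((400,500+300,3),np.uint8);o[:,:500]=a;o[:270,500:]=b
cv2.imwrite('pics/t6c.png',o)
E
```

```text
time_s: 31.15
ee_pos: [397.9, -88.3, 198.6]
orientation: [3.141, -0.001, -0.0]
force: [-0.7, 0.6, 0.2]
finger_gap: 30.1
finger_force: 0.0
time_s: 31.55
ee_pos: [337.2, -64.5, 198.7]
orientation: [3.141, -0.001, 0.0]
force: [-0.2, 0.4, -0.1]
finger_gap: 29.9
finger_force: 0.0
```

View pics/t6c.png

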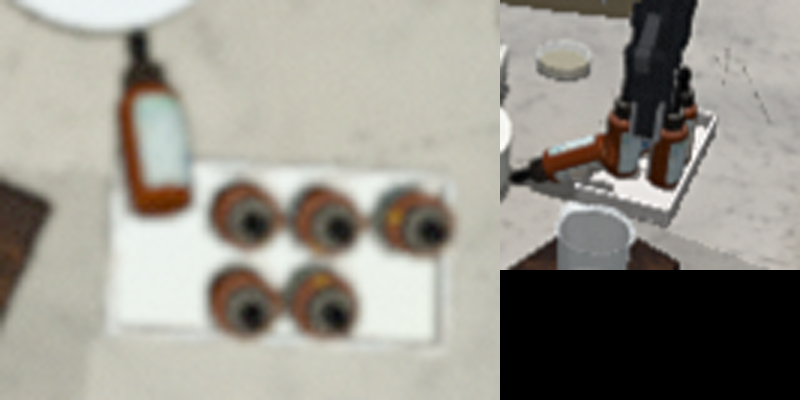

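```bash
cat >> h.py <<'E'
def bulbs(c,r=(205,285),q=(310,410),th=62,zz=98):
    u=cv2.resize(c['pixels'][r[0]:r[1],q[0]:q[1]],None,fx=4,fy=4,interpolation=cv2.INTER_CUBIC)
    n,l,s,ce=cv2.connectedComponentsWithStats((u.max(2)<th).astype(np.uint8))
    return [(s[i,4],onz(c,[[q[0]+(ce[i,0]-1.5)/4,r[0]+(ce[i,1]-1.5)/4]],zz)[0,:2].round(1)) for i in range(1,n) if s[i,4]>100]
E
python3 - <<'E'
from h import *
c=cam('top')
for b in bulbs(c): print(*b)
p=lambda X,Y:[310+(X-2)/5,205+(Y-2)/5]
print(onz(c,[p(137,35)],8),onz(c,[p(160,212)],35),onz(c,[p(118,95),p(182,85)],30))
W=[564.6,-206.6]
print(circ(c,W,114,6.5,range(0,360,15),4))
E
```

```text
491 [ 475.2 -220.8]
530 [ 410.4 -166.2]
271 [ 400.9 -272.8]
275 [ 398.8 -311.3]
292 [ 397.9 -353.2]
285 [ 360.  -271.2]
283 [ 359.4 -309.1]
[[ 487.13378732 -223.02186705    8.        ]] [[ 401.28754395 -232.76268273   35.        ]] [[ 457.95158907 -212.69637383   30.        ]
 [ 462.76518172 -244.03262241   30.        ]]
(array([ 564.43615511, -206.45276777,    6.93903365]), np.float64(0.06651762572792912))
```

```bash
python3 -m inch '[[[0.1,0.95,0],[0,0,0],-0.3],[[0.1,0.95,0],[0,0,0],-0.3],[[0.1,0.95,0],[0,0,0],-0.3],[[0.1,0.95,0],[0,0,0],-0.3],[[0.1,0.95,0],[0,0,0],-0.3],[[0.1,0.95,0],[0,0,0],-0.3],[[0.1,0.95,0],[0,0,0],-0.3],[[0.1,0.95,0],[0,0,0],-0.3],[[0.1,0.95,0],[0,0,0],-0.3],[[0.1,0.95,0],[0,0,0],-0.3]]'
python3 -m inch '[[[0.14,0.95,0],[0,0,0],-0.3],[[0,0,0.9],[0,0,0],-0.3],[[0,0,0.9],[0,0,0],-0.3],[[0,0,0.9],[0,0,0],-0.3],[[0,0,0],[0,0,0],-0.3],[[0,0,0],[0,0,0],-0.3]]'
```

```text
time_s: 32.7
ee_pos: [359.7, -255.9, 198.2]
orientation: [-3.141, 0.0, 0.0]
force: [0.1, 0.4, 0.2]
finger_gap: 30.1
finger_force: 0.0
time_s: 33.3
ee_pos: [362.3, -273.9, 144.7]
orientation: [-3.141, 0.0, 0.0]
force: [0.0, 0.5, 0.6]
finger_gap: 30.1
finger_force: 0.0
```

```bash
python3 -m inch '[[[-0.11,0,0.8],[0,0,0],-0.3],[[0,0,0.9],[0,0,0],-0.3],[[0,0,0.9],[0,0,0],-0.3],[[0,0,0.43],[0,0,0],-0.3],[[0,0,0],[0,0,0],-0.3],[[0,0,0],[0,0,0],-0.3],[[0,0,0],[0,0,0],-0.7],[[0,0,0],[0,0,0],-1],[[0,0,0],[0,0,0],-1],[[0,0,0],[0,0,0],-1]]'
python3 -m inch '[[[0,0,-0.3],[0,0,0],-1],[[0,0,-0.7],[0,0,0],-1],[[0,0,-0.9],[0,0,0],-1],[[0,0,-1],[0,0,0],-1],[[0,0,-1],[0,0,0],-1],[[0,0,-1],[0,0,0],-1],[[0,0,-1],[0,0,0],-1],[[0,0,0],[0,0,0],-1]]'
```

```text
time_s: 34.3
ee_pos: [360.5, -274.1, 85.0]
orientation: [3.14, -0.002, 0.0]
force: [-1.2, 1.1, 7.8]
finger_gap: 10.0
finger_force: 58.7
time_s: 35.1
ee_pos: [360.8, -274.4, 204.7]
orientation: [3.139, -0.003, 0.0]
force: [0.4, -0.3, -0.9]
finger_gap: 9.9
finger_force: 58.9
```

```bash
python3 -m inch '[[[0.9,-0.25,0],[0,0,0],-1],[[1,-0.28,0],[0,0,0],-1],[[1,-0.28,0],[0,0,0],-1],[[1,-0.28,0],[0,0,0],-1],[[1,-0.28,0],[0,0,0],-1],[[1,-0.28,0],[0,0,0],-1],[[1,-0.28,0],[0,0,0],-1],[[1,-0.28,0],[0,0,0],-1],[[1,-0.28,0],[0,0,0],-1],[[1,-0.28,0],[0,0,0],-1]]'
python3 -m inch '[[[1,-0.28,0],[0,0,0],-1],[[1,-0.2,0],[0,0,0],-1],[[0,0,0.7],[0,0,0],-1],[[0,0,0.7],[0,0,0],-1],[[0,0,0.7],[0,0,0],-1],[[0,0,0],[0,0,0],-1],[[0,0,0],[0,0,0],-1]]'
```

```text
time_s: 36.1
ee_pos: [558.4, -217.8, 201.4]
orientation: [-3.141, 0.001, 0.0]
force: [0.1, -0.5, -0.4]
finger_gap: 9.7
finger_force: 58.8
time_s: 36.8
ee_pos: [597.6, -208.5, 159.9]
orientation: [-3.141, 0.001, 0.0]
force: [1.0, -0.8, 0.4]
finger_gap: 9.7
finger_force: 58.8
```

```bash
python3 -m inch '[[[0.12,0.02,0.3],[0,0,0],-1],[[0,0,0.7],[0,0,0],-1],[[0,0,0.7],[0,0,0],-1],[[0,0,0.7],[0,0,0],-1],[[0,0,0.5],[0,0,0],-1],[[0,0,0.1],[0,0,0],-1],[[0,0,0],[0,0,0],-1],[[0,0,0],[0,0,0],-1]]'
```

```text
time_s: 37.6
ee_pos: [600.7, -209.1, 100.7]
orientation: [3.141, -0.001, 0.0]
force: [0.3, 0.1, -0.2]
finger_gap: 10.1
finger_force: 58.8
```

```bash
python3 -m inch '[[[0,0,0.2],[0,0,0],-1],[[0,0,0.13],[0,0,0],-1],[[0,0,0],[0,0,0],-1],[[0,0,0],[0,0,0],-0.6],[[0,0,0],[0,0,0],-0.3],[[0,0,0],[0,0,0],-0.3],[[0,0,-0.5],[0,0,0],-0.3],[[0,0,-0.9],[0,0,0],-0.3],[[0,0,-1],[0,0,0],-0.3],[[-0.5,0.2,-0.2],[0,0,0],-0.3]]'
python3 -m inch '[[[-1,0.42,0],[0,0,0],-0.3],[[-1,0.42,0],[0,0,0],-0.3],[[-1,0.42,0],[0,0,0],-0.3],[[-1,0.42,0],[0,0,0],-0.3],[[-1,0.42,0],[0,0,0],-0.3],[[-1,0.42,0],[0,0,0],-0.3],[[-1,0.42,0],[0,0,0],-0.3],[[-1,0.42,0],[0,0,0],-0.3],[[-1,0.42,0],[0,0,0],-0.3],[[-1,0.42,0],[0,0,0],-0.3]]'
python3 -m inch '[[[-1,0.42,0],[0,0,0],-0.3],[[-0.57,0.3,0],[0,0,0],-0.3],[[0,0,0],[0,0,0],-0.3],[[0,0,0],[0,0,0],-0.3]]'
python3 - <<'E'
from h import *
c=cam('top')
W=[564.6,-206.6]
print(circ(c,W,114,6.5,range(0,360,15),4))
for b in bulbs(c,(150,200),(315,350),62,106.5): print(*b)
E
```

```text
time_s: 38.6
ee_pos: [591.7, -213.1, 148.0]
orientation: [3.14, -0.004, 0.001]
force: [-0.1, -0.6, 0.2]
finger_gap: 30.0
finger_force: 0.0
time_s: 39.6
ee_pos: [388.8, -297.2, 145.2]
orientation: [3.142, 0.0, 0.0]
force: [0.5, 0.6, 0.3]
finger_gap: 29.8
finger_force: 0.0
time_s: 40.0
ee_pos: [359.1, -311.5, 145.4]
orientation: [3.141, -0.0, -0.0]
force: [0.0, 0.5, -0.2]
finger_gap: 29.5
finger_force: 0.0
(array([ 565.89807223, -205.86632385,    7.75040153]), np.float64(0.5004717134859528))
243 [ 596.8 -206.5]
```

Run:
```python
from h import *
c=cam('top','t7.png')
print(proj(c,[[564.6,-206.6,114],[599.6,-206.6,114],[599.6,-206.6,82]]))
p=c['pixels'][154:184,322:342]; print(p.max(2))
```

```text
[[331.57638938 177.52169561]
 [331.52885516 162.03817986]
 [331.12929328 163.56702715]]
[[247 247 247 246 246 245 246 244 245 246 245 245 245 246 247 246 246 248
  246 246]
 [246 246 246 245 244 245 241 240 240 240 240 240 241 243 243 244 245 246
  246 247]
 [244 243 241 236 234 233 229 226 225 226 228 225 228 230 232 236 241 243
  245 246]
 [236 232 225 215 207 204 200 196 194 195 196 195 199 203 207 220 228 233
  238 241]
 [213 205 194 177 161 153 154 155 153 146 148 146 149 152 166 185 198 209
  218 229]
 [178 160 145 130 119 120 125 127 127 121 118 120 124 122 125 135 153 167
  188 202]
 [134 123 118 121 119 121 127 123 114 107  99 105 110 120 118 105 112 126
  141 159]
 [135 146 140 134 128 130 124 112  93  69  68  80 103 118 122 124 123 123
  122 121]
 [174 186 177 152 129 119 118  94  66  36  36  59  81 110 127 137 151 160
  152 132]
 [217 219 202 167 131 115 102  78  50  30  31  48  80 108 130 150 179 197
  193 170]
 [238 234 211 171 128 108  97  71  36  26  21  54  86 105 121 155 193 219
  220 201]
 [242 236 208 163 120 104  94  70  47  35  46  69  94 106 122 156 198 225
  2
[... 838 characters left out ...]
 239 243
  243 244]
 [246 242 233 219 208 206 213 216 220 220 219 221 214 206 206 216 234 241
  244 243]
 [246 241 228 210 206 211 214 218 215 202 203 215 216 204 201 209 224 237
  241 243]
 [245 238 225 208 209 208 209 213 209 192 191 211 214 201 201 204 217 232
  240 242]
 [245 239 221 210 212 207 200 199 206 201 203 210 209 201 200 203 214 229
  238 241]
 [243 234 217 205 208 207 194 184 193 199 201 202 204 201 200 202 214 230
  239 241]
 [240 224 201 192 202 207 192 170 161 170 175 190 201 204 198 198 213 231
  241 242]
 [238 218 180 170 192 204 200 178 160 155 166 186 203 200 196 201 217 234
  243 245]
 [239 218 178 156 174 196 202 196 185 183 187 195 201 195 193 207 229 239
  244 246]]
```

```bash
python3 -m inch '[[[-0.05,0,0.8],[0,0,0],-0.3],[[0,0,0.9],[0,0,0],-0.3],[[0,0,0.9],[0,0,0],-0.3],[[0,0,0.43],[0,0,0],-0.3],[[0,0,0],[0,0,0],-0.3],[[0,0,0],[0,0,0],-0.3],[[0,0,0],[0,0,0],-0.7],[[0,0,0],[0,0,0],-1],[[0,0,0],[0,0,0],-1],[[0,0,0],[0,0,0],-1]]'
python3 -m inch '[[[0,0,-0.3],[0,0,0],-1],[[0,0,-0.7],[0,0,0],-1],[[0,0,-0.9],[0,0,0],-1],[[0,0,-1],[0,0,0],-1],[[0,0,-1],[0,0,0],-1],[[0,0,-1],[0,0,0],-1],[[0,0,-1],[0,0,0],-1],[[0,0,0],[0,0,0],-1]]'
```

```text
time_s: 41.1
ee_pos: [358.4, -312.0, 85.6]
orientation: [3.14, -0.001, 0.0]
force: [0.4, 0.0, 7.2]
finger_gap: 10.2
finger_force: 58.9
time_s: 41.9
ee_pos: [358.7, -312.2, 205.4]
orientation: [3.139, -0.003, 0.0]
force: [-0.3, -0.3, -0.3]
finger_gap: 10.1
finger_force: 58.8
```

```bash
python3 -m inch '[[[0.8,-0.5,0],[0,0,0],-1],[[1,-0.6,0],[0,0,0],-1],[[1,-0.6,0],[0,0,0],-1],[[1,-0.6,0],[0,0,0],-1],[[1,-0.6,0],[0,0,0],-1],[[1,-0.6,0],[0,0,0],-1],[[1,-0.6,0],[0,0,0],-1],[[1,-0.6,0],[0,0,0],-1],[[1,-0.6,0],[0,0,0],-1],[[1,-0.6,0],[0,0,0],-1]]'
python3 -m inch '[[[1,-0.6,0],[0,0,0],-1],[[0.5,-0.15,0],[0,0,0],-1],[[0,0,0.7],[0,0,0],-1],[[0,0,0.7],[0,0,0],-1],[[0,0,0.7],[0,0,0],-1],[[0,0,0],[0,0,0],-1],[[0,0,0],[0,0,0],-1]]'
```

```text
time_s: 42.9
ee_pos: [554.3, -192.7, 202.0]
orientation: [-3.141, 0.001, 0.0]
force: [-0.5, 0.7, -1.2]
finger_gap: 9.7
finger_force: 58.8
time_s: 43.6
ee_pos: [583.4, -178.6, 160.8]
orientation: [-3.141, 0.001, 0.0]
force: [-0.1, 0.3, -0.8]
finger_gap: 9.8
finger_force: 58.8
```

```bash
python3 -m inch '[[[0,0,0.3],[0,0,0],-1],[[0,0,0.7],[0,0,0],-1],[[0,0,0.7],[0,0,0],-1],[[0,0,0.7],[0,0,0],-1],[[0,0,0.5],[0,0,0],-1],[[0,0,0.1],[0,0,0],-1],[[0,0,0],[0,0,0],-1],[[0,0,0],[0,0,0],-1]]'
```

```text
time_s: 44.4
ee_pos: [584.2, -178.5, 101.4]
orientation: [3.141, -0.001, 0.0]
force: [-0.1, 0.7, -0.7]
finger_gap: 10.2
finger_force: 58.8
```

```bash
python3 -m inch '[[[-0.06,0,0.1],[0,0,0],-1],[[0,0,0.24],[0,0,0],-1],[[0,0,0],[0,0,0],-1],[[0,0,0],[0,0,0],-0.6],[[0,0,0],[0,0,0],-0.3],[[0,0,0],[0,0,0],-0.3],[[0,0,-0.5],[0,0,0],-0.3],[[0,0,-0.9],[0,0,0],-0.3],[[0,0,-1],[0,0,0],-0.3],[[-0.5,0.2,-0.2],[0,0,0],-0.3]]'
python3 -m inch '[[[-1,0.53,0],[0,0,0],-0.3],[[-1,0.53,0],[0,0,0],-0.3],[[-1,0.53,0],[0,0,0],-0.3],[[-1,0.53,0],[0,0,0],-0.3],[[-1,0.53,0],[0,0,0],-0.3],[[-1,0.53,0],[0,0,0],-0.3],[[-1,0.53,0],[0,0,0],-0.3],[[-1,0.53,0],[0,0,0],-0.3],[[-0.66,0.4,0],[0,0,0],-0.3],[[0,0,0],[0,0,0],-0.3]]'
python3 - <<'E'
from h import *
c=cam('top','t8.png')
print(circ(c,[564.6,-206.6],114,6.5,range(0,360,15),4))
for b in bulbs(c,(150,200),(310,355),62,96): print(*b)
print(state()['ee_pos'])
E
```

```text
time_s: 45.4
ee_pos: [574.1, -182.5, 148.5]
orientation: [3.141, -0.004, 0.001]
force: [-0.2, 0.4, 0.4]
finger_gap: 29.9
finger_force: 0.0
time_s: 46.4
ee_pos: [398.0, -276.0, 146.0]
orientation: [3.141, 0.0, -0.001]
force: [1.2, -0.2, 0.1]
finger_gap: 30.1
finger_force: 0.0
(array([ 565.7809884 , -206.04048147,    7.78938744]), np.float64(0.4659964846710943))
244 [ 598.1 -206.6]
260 [ 582.2 -177. ]
[ 398.95044909 -275.58423121  146.02170925]
```

```bash
python3 -m inch '[[[0.05,0,0.8],[0,0,0],-0.3],[[0,0,0.9],[0,0,0],-0.3],[[0,0,0.9],[0,0,0],-0.3],[[0,0,0.46],[0,0,0],-0.3],[[0,0,0],[0,0,0],-0.3],[[0,0,0],[0,0,0],-0.3],[[0,0,0],[0,0,0],-0.7],[[0,0,0],[0,0,0],-1],[[0,0,0],[0,0,0],-1],[[0,0,0],[0,0,0],-1]]'
python3 -m inch '[[[0,0,-0.3],[0,0,0],-1],[[0,0,-0.7],[0,0,0],-1],[[0,0,-0.9],[0,0,0],-1],[[0,0,-1],[0,0,0],-1],[[0,0,-1],[0,0,0],-1],[[0,0,-1],[0,0,0],-1],[[0,0,-1],[0,0,0],-1],[[0,0,0],[0,0,0],-1]]'
```

```text
time_s: 47.45
ee_pos: [401.1, -275.6, 85.7]
orientation: [3.141, -0.002, 0.0]
force: [-1.0, 0.3, 4.7]
finger_gap: 10.1
finger_force: 58.6
time_s: 48.25
ee_pos: [401.5, -276.0, 205.7]
orientation: [3.139, -0.004, 0.0]
force: [-0.5, -0.9, -1.2]
finger_gap: 10.3
finger_force: 58.7
```

```bash
python3 -m inch '[[[0.7,-0.15,0],[0,0,0],-1],[[1,-0.2,0],[0,0,0],-1],[[1,-0.2,0],[0,0,0],-1],[[1,-0.2,0],[0,0,0],-1],[[1,-0.2,0],[0,0,0],-1],[[1,-0.2,0],[0,0,0],-1],[[1,-0.2,0],[0,0,0],-1],[[1,-0.2,0],[0,0,0],-1],[[1,-0.2,0],[0,0,0],-1],[[0.35,-0.1,0],[0,0,0],-1]]'
python3 -m inch '[[[0,0,0.7],[0,0,0],-1],[[0,0,0.7],[0,0,0],-1],[[0,0,0.7],[0,0,0],-1],[[0,0,0],[0,0,0],-1],[[0,0,0],[0,0,0],-1]]'
python3 -m inch '[[[0,0,0.3],[0,0,0],-1],[[0,0,0.7],[0,0,0],-1],[[0,0,0.7],[0,0,0],-1],[[0,0,0.5],[0,0,0],-1],[[0,0,0],[0,0,0],-1],[[0,0,0],[0,0,0],-1]]'
```

```text
time_s: 49.25
ee_pos: [583.0, -237.1, 201.1]
orientation: [-3.141, 0.001, 0.002]
force: [-0.2, -0.5, -0.4]
finger_gap: 9.8
finger_force: 58.7
time_s: 49.75
ee_pos: [581.2, -237.9, 160.6]
orientation: [-3.141, 0.001, 0.0]
force: [-0.9, -0.4, -1.1]
finger_gap: 9.4
finger_force: 58.7
time_s: 50.35
ee_pos: [581.6, -238.2, 117.1]
orientation: [3.141, -0.0, 0.0]
force: [0.6, 0.3, 0.1]
finger_gap: 9.9
finger_force: 58.7
```

```bash
python3 -m inch '[[[0.06,0.04,0.5],[0,0,0],-1],[[0,0,0.4],[0,0,0],-1],[[0,0,0],[0,0,0],-1],[[0,0,0],[0,0,0],-1]]'
```

```text
time_s: 50.75
ee_pos: [582.5, -238.9, 98.5]
orientation: [-3.141, 0.001, 0.0]
force: [-0.1, -0.2, -1.0]
finger_gap: 10.2
finger_force: 58.7
```

```bash
python3 -m inch '[[[0.03,0,0.1],[0,0,0],-1],[[0,0,0.1],[0,0,0],-1],[[0,0,0],[0,0,0],-1],[[0,0,0],[0,0,0],-0.6],[[0,0,0],[0,0,0],-0.3],[[0,0,0],[0,0,0],-0.3],[[0,0,-0.5],[0,0,0],-0.3],[[0,0,-0.9],[0,0,0],-0.3],[[0,0,-1],[0,0,0],-0.3],[[-0.5,0.2,-0.2],[0,0,0],-0.3]]'
python3 -m inch '[[[-1,0.41,0],[0,0,0],-0.3],[[-1,0.41,0],[0,0,0],-0.3],[[-1,0.41,0],[0,0,0],-0.3],[[-1,0.41,0],[0,0,0],-0.3],[[-1,0.41,0],[0,0,0],-0.3],[[-1,0.41,0],[0,0,0],-0.3],[[-1,0.41,0],[0,0,0],-0.3],[[-1,0.41,0],[0,0,0],-0.3],[[-0.75,0.25,0],[0,0,0],-0.3],[[0,0,0],[0,0,0],-0.3]]'
python3 - <<'E'
from h import *
c=cam('top','t9.png')
for b in bulbs(c,(150,200),(310,355),62,96): print(*b)
print(state()['ee_pos'])
E
```

```text
time_s: 51.75
ee_pos: [574.7, -243.1, 149.5]
orientation: [3.14, -0.004, 0.001]
force: [-0.0, -0.5, 0.0]
finger_gap: 29.6
finger_force: 0.0
time_s: 52.75
ee_pos: [396.5, -314.1, 146.8]
orientation: [3.142, 0.0, -0.001]
force: [0.2, 0.2, -0.2]
finger_gap: 29.9
finger_force: 0.0
235 [ 598.1 -206.8]
246 [ 582.2 -177.2]
215 [ 582.1 -237.4]
[ 397.63490925 -313.87586621  146.88461786]
```

```bash
python3 -m inch '[[[0,-0.01,0.8],[0,0,0],-0.3],[[0,0,0.9],[0,0,0],-0.3],[[0,0,0.9],[0,0,0],-0.3],[[0,0,0.5],[0,0,0],-0.3],[[0,0,0],[0,0,0],-0.3],[[0,0,0],[0,0,0],-0.3],[[0,0,0],[0,0,0],-0.7],[[0,0,0],[0,0,0],-1],[[0,0,0],[0,0,0],-1],[[0,0,0],[0,0,0],-1]]'
python3 -m inch '[[[0,0,-0.3],[0,0,0],-1],[[0,0,-0.7],[0,0,0],-1],[[0,0,-0.9],[0,0,0],-1],[[0,0,-1],[0,0,0],-1],[[0,0,-1],[0,0,0],-1],[[0,0,-1],[0,0,0],-1],[[0,0,-1],[0,0,0],-1],[[0,0,0],[0,0,0],-1]]'
```

```text
time_s: 53.8
ee_pos: [398.9, -313.9, 85.6]
orientation: [3.14, -0.001, 0.0]
force: [-0.4, -0.2, 6.4]
finger_gap: 9.7
finger_force: 58.8
time_s: 54.6
ee_pos: [399.2, -314.2, 205.5]
orientation: [3.139, -0.003, 0.0]
force: [0.5, 0.6, -1.5]
finger_gap: 9.5
finger_force: 58.7
```

```bash
python3 -m inch '[[[0.7,-0.65,0],[0,0,0],-1],[[0.95,-0.87,0],[0,0,0],-1],[[0.95,-0.87,0],[0,0,0],-1],[[0.95,-0.87,0],[0,0,0],-1],[[0.95,-0.87,0],[0,0,0],-1],[[0.95,-0.87,0],[0,0,0],-1],[[0.95,-0.87,0],[0,0,0],-1],[[0.95,-0.87,0],[0,0,0],-1],[[0.1,-0.1,0],[0,0,0],-1],[[0,0,0],[0,0,0],-1]]'
python3 -m inch '[[[0,0,0.7],[0,0,0],-1],[[0,0,0.7],[0,0,0],-1],[[0,0,0.7],[0,0,0],-1],[[0,0,0],[0,0,0],-1],[[0,0,0],[0,0,0],-1]]'
```

```text
time_s: 55.6
ee_pos: [547.1, -176.2, 202.0]
orientation: [-3.141, 0.001, 0.002]
force: [-0.7, -0.1, -0.3]
finger_gap: 9.9
finger_force: 58.7
time_s: 56.1
ee_pos: [546.6, -177.1, 161.0]
orientation: [-3.142, 0.0, -0.0]
force: [0.4, 0.4, -0.2]
finger_gap: 9.7
finger_force: 58.7
```

```bash
python3 -m inch '[[[0.05,0.03,0.3],[0,0,0],-1],[[0,0,0.7],[0,0,0],-1],[[0,0,0.7],[0,0,0],-1],[[0,0,0.5],[0,0,0],-1],[[0,0,0],[0,0,0],-1],[[0,0,0],[0,0,0],-1]]'
python3 -m inch '[[[0.03,0,0.5],[0,0,0],-1],[[0,0,0.3],[0,0,0],-1],[[0,0,0],[0,0,0],-1],[[0,0,0],[0,0,0],-1]]'
```

```text
time_s: 56.7
ee_pos: [548.4, -177.2, 117.1]
orientation: [3.141, -0.0, 0.0]
force: [0.1, 0.8, -0.2]
finger_gap: 9.5
finger_force: 58.7
time_s: 57.1
ee_pos: [548.7, -177.1, 100.6]
orientation: [-3.141, 0.0, 0.0]
force: [-0.1, -1.1, -1.3]
finger_gap: 10.1
finger_force: 58.7
```

```bash
python3 -m inch '[[[-0.02,0.04,0.1],[0,0,0],-1],[[0,0,0.2],[0,0,0],-1],[[0,0,0],[0,0,0],-1],[[0,0,0],[0,0,0],-0.6],[[0,0,0],[0,0,0],-0.3],[[0,0,0],[0,0,0],-0.3],[[0,0,-0.5],[0,0,0],-0.3],[[0,0,-0.9],[0,0,0],-0.3],[[0,0,-1],[0,0,0],-0.3],[[-0.5,0.5,-0.2],[0,0,0],-0.3]]'
python3 -m inch '[[[-0.8,0.96,0],[0,0,0],-0.3],[[-0.8,0.96,0],[0,0,0],-0.3],[[-0.8,0.96,0],[0,0,0],-0.3],[[-0.8,0.96,0],[0,0,0],-0.3],[[-0.8,0.96,0],[0,0,0],-0.3],[[-0.8,0.96,0],[0,0,0],-0.3],[[-0.8,0.96,0],[0,0,0],-0.3],[[-0.8,0.96,0],[0,0,0],-0.3],[[-0.67,0.7,0],[0,0,0],-0.3],[[0,0,0],[0,0,0],-0.3]]'
python3 - <<'E'
from h import *
c=cam('top','t9.png')
for b in bulbs(c,(150,200),(310,355),62,96): print(*b)
print(state()['ee_pos'])
E
```

```text
time_s: 58.1
ee_pos: [540.0, -187.8, 149.4]
orientation: [3.141, -0.004, 0.002]
force: [0.1, -0.1, -0.5]
finger_gap: 29.9
finger_force: 0.0
time_s: 59.1
ee_pos: [395.1, -357.2, 146.8]
orientation: [3.141, 0.0, -0.002]
force: [-0.3, -0.4, 0.6]
finger_gap: 30.1
finger_force: 0.0
226 [ 598.1 -206.7]
233 [ 582.2 -177.3]
215 [ 582.2 -237.3]
211 [ 546.6 -177. ]
[ 395.98273319 -356.3824029   146.75929926]
```

```bash
python3 -m inch '[[[0,-0.03,0.8],[0,0,0],-0.3],[[0,0,0.9],[0,0,0],-0.3],[[0,0,0.9],[0,0,0],-0.3],[[0,0,0.5],[0,0,0],-0.3],[[0,0,0],[0,0,0],-0.3],[[0,0,0],[0,0,0],-0.3],[[0,0,0],[0,0,0],-0.7],[[0,0,0],[0,0,0],-1],[[0,0,0],[0,0,0],-1],[[0,0,0],[0,0,0],-1]]'
python3 -m inch '[[[0,0,-0.3],[0,0,0],-1],[[0,0,-0.7],[0,0,0],-1],[[0,0,-0.9],[0,0,0],-1],[[0,0,-1],[0,0,0],-1],[[0,0,-1],[0,0,0],-1],[[0,0,-1],[0,0,0],-1],[[0,0,-1],[0,0,0],-1],[[0,0,0],[0,0,0],-1]]'
```

```text
time_s: 60.15
ee_pos: [397.6, -355.6, 85.7]
orientation: [3.14, -0.001, 0.0]
force: [-0.5, -0.8, 6.7]
finger_gap: 9.7
finger_force: 58.8
time_s: 60.95
ee_pos: [397.9, -355.8, 205.5]
orientation: [3.139, -0.003, 0.0]
force: [-0.5, -0.1, 0.1]
finger_gap: 9.5
finger_force: 58.7
```

```bash
python3 -m inch '[[[0.7,-0.55,0],[0,0,0],-1],[[0.96,-0.75,0],[0,0,0],-1],[[0.96,-0.75,0],[0,0,0],-1],[[0.96,-0.75,0],[0,0,0],-1],[[0.96,-0.75,0],[0,0,0],-1],[[0.96,-0.75,0],[0,0,0],-1],[[0.96,-0.75,0],[0,0,0],-1],[[0.96,-0.75,0],[0,0,0],-1],[[0.07,-0.03,0],[0,0,0],-1],[[0,0,0],[0,0,0],-1]]'
python3 -m inch '[[[0,0,0.7],[0,0,0],-1],[[0,0,0.7],[0,0,0],-1],[[0,0,0.7],[0,0,0],-1],[[0,0,0],[0,0,0],-1],[[0,0,0],[0,0,0],-1]]'
```

```text
time_s: 61.95
ee_pos: [546.7, -238.1, 202.0]
orientation: [-3.141, 0.001, 0.001]
force: [-0.6, -0.2, -1.1]
finger_gap: 9.9
finger_force: 58.7
time_s: 62.45
ee_pos: [546.2, -238.8, 161.0]
orientation: [-3.141, 0.0, -0.0]
force: [-0.3, 0.1, -0.4]
finger_gap: 9.5
finger_force: 58.7
```

```bash
python3 -m inch '[[[0.03,0.01,0.3],[0,0,0],-1],[[0,0,0.7],[0,0,0],-1],[[0,0,0.7],[0,0,0],-1],[[0,0,0.5],[0,0,0],-1],[[0,0,0],[0,0,0],-1],[[0,0,0],[0,0,0],-1]]'
python3 -m inch '[[[0,0,0.5],[0,0,0],-1],[[0,0,0.3],[0,0,0],-1],[[0,0,0],[0,0,0],-1],[[0,0,0],[0,0,0],-1]]'
```

```text
time_s: 63.05
ee_pos: [547.6, -238.7, 117.1]
orientation: [3.141, -0.0, 0.0]
force: [-0.2, -1.0, -0.5]
finger_gap: 9.6
finger_force: 58.7
time_s: 63.45
ee_pos: [547.3, -238.5, 100.6]
orientation: [-3.141, 0.0, 0.0]
force: [-0.4, -0.7, -0.8]
finger_gap: 10.2
finger_force: 58.7
```

```bash
python3 -m inch '[[[0,0.02,0.1],[0,0,0],-1],[[0,0,0.2],[0,0,0],-1],[[0,0,0],[0,0,0],-1],[[0,0,0],[0,0,0],-0.6],[[0,0,0],[0,0,0],-0.3],[[0,0,0],[0,0,0],-0.3],[[0,0,-0.5],[0,0,0],-0.3],[[0,0,-0.9],[0,0,0],-0.3],[[0,0,-1],[0,0,0],-0.3],[[-0.5,0.5,-0.5],[0,0,0],-0.3]]'
python3 -m inch '[[[-1,0.9,-0.3],[0,0,0],0],[[-1,0.9,-0.3],[0,0,0],0],[[-1,0.9,-0.3],[0,0,0],0],[[-1,0.9,0],[0,0,0],0],[[-1,0.9,0],[0,0,0],0],[[-1,0.9,0],[0,0,0],0],[[-1,0.9,0],[0,0,0],0],[[-1,0.9,0],[0,0,0],0],[[-1,0.9,0],[0,0,0],0],[[-1,0.9,0],[0,0,0],0]]'
python3 -m inch '[[[-1,0.9,0],[0,0,0],0],[[-0.7,0.6,0],[0,0,0],0],[[0,0,0],[0,0,0],0]]'
python3 - <<'E'
from h import *
c=cam('top','t10.png');s=cam('side','s10.png')
for b in bulbs(c,(150,200),(310,355),62,96): print(*b)
for b in bulbs(c,(205,285),(310,410),62,10): print('t',*b)
a=cv2.resize(c['pixels'][150:265,310:410,::-1],None,fx=5,fy=5,interpolation=2)
b=cv2.resize(s['pixels'][170:250,270:420,::-1],None,fx=2,fy=2,interpolation=2)
b2=cv2.resize(s['pixels'][195:230,325:385,::-1],None,fx=5,fy=5,interpolation=2)
o=np.zeros((575,500+300,3),np.uint8);o[:,:500]=a;o[:160,500:]=b;o[200:375,500:]=b2
cv2.imwrite('pics/t10c.png',o); print(state()['ee_pos'])
E
```

```text
time_s: 64.45
ee_pos: [538.6, -248.7, 155.0]
orientation: [3.141, -0.002, 0.002]
force: [0.7, -0.1, -0.1]
finger_gap: 29.9
finger_force: 0.0
time_s: 65.45
ee_pos: [335.9, -429.9, 171.1]
orientation: [3.141, -0.0, 0.0]
force: [1.2, -0.4, 0.2]
finger_gap: 42.3
finger_force: 0.0
time_s: 65.75
ee_pos: [301.3, -460.4, 171.0]
orientation: [3.141, 0.0, -0.002]
force: [0.1, -0.0, 0.0]
finger_gap: 42.3
finger_force: 0.0
263 [ 598.1 -206.7]
283 [ 582.1 -177.2]
242 [ 582.1 -237.4]
250 [ 546.6 -176.9]
251 [ 545.8 -238.5]
t 501 [ 473.5 -224.6]
t 508 [ 401.7 -166.1]
[ 303.05118402 -459.14499922  170.88805464]
```

View pics/t10c.png

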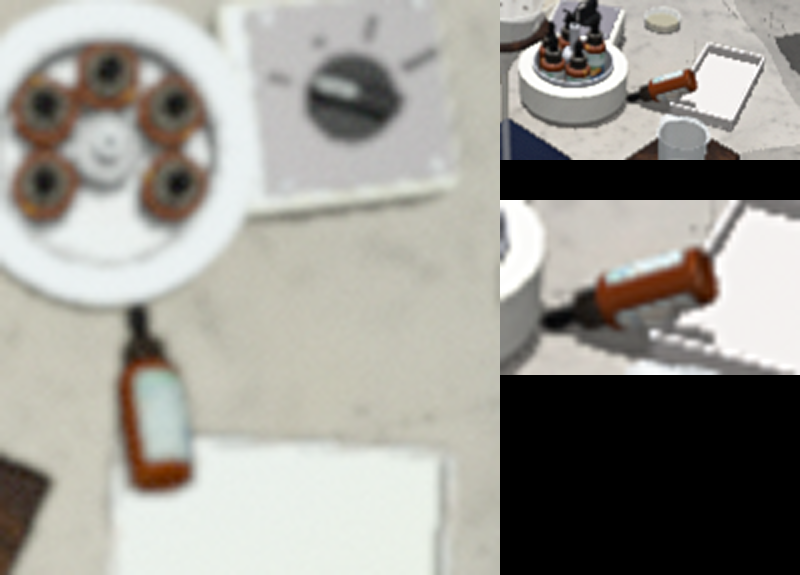

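Run:
```python
from h import *
c=cam('top');s=cam('side')
def tri(a,b):
    o1,v1=ray(c,[a]);o2,v2=ray(s,[b]);v1=v1[0];v2=v2[0]
    A=np.c_[v1,-v2];t=np.linalg.lstsq(A,o2-o1,rcond=None)[0]
    p=o1+v1*t[0];q=o2+v2*t[1];return ((p+q)/2).round(1),np.linalg.norm(p-q).round(1)
T=lambda X,Y:[310+(X-2)/5,150+(Y-2)/5]
S=lambda X,Y:[325+(X-500-2)/5,195+(Y-200-2)/5]
print('tip',tri(T(137,316),S(548,320)))
print('neck',tri(T(147,358),S(597,303)))
for y in(462,470,478): print('base',tri(T(161,y),S(703,278)))
# masks: amber in side & top
for n,cm,r in(('t',c,(200,260,325,352)),('s',s,(195,230,325,385))):
    p=cm['pixels'][r[0]:r[1],r[2]:r[3]].astype(int)
    m=(p[:,:,0]-p[:,:,2]>45).astype(np.uint8); y,x=np.nonzero(m)
    print(n,len(x),cv2.minAreaRect(np.c_[x+r[2],y+r[0]].astype(np.float32)))
```

```text
tip (array([ 484.8, -222.9,    5. ]), np.float64(1.5))
neck (array([ 461.7, -227.9,   19.4]), np.float64(3.7))
base (array([ 409.2, -234.1,   45.7]), np.float64(10.4))
base (array([ 407.2, -233.6,   46.5]), np.float64(6.8))
base (array([ 405.2, -233. ,   47.4]), np.float64(3.1))
t 121 ((339.3916015625, 234.14486694335938), (26.68268394470215, 10.700868606567383), 76.60750579833984)
s 149 ((355.32354736328125, 211.7941436767578), (9.943960189819336, 23.525955200195312), 75.96376037597656)
```

```bash
python3 -m inch '[[[0.6,-0.95,0],[0,0,0],0.2],[[0.6,-0.95,0],[0,0,0],0.2],[[0.6,-0.95,0],[0,0,0],0.2],[[0.6,-0.95,0],[0,0,0],0.2],[[0.6,-0.95,0],[0,0,0],0.2],[[0.6,-0.95,0],[0,0,0],0.2],[[0.6,-0.95,0],[0,0,0],0.2],[[0.6,-0.95,0],[0,0,0],0.2],[[0.6,-0.95,0],[0,0,0],0.2],[[0.6,-0.95,0],[0,0,0],0.2]]'
python3 -m inch '[[[0.6,-0.95,0],[0,0,0],0.2],[[0.6,-0.95,0],[0,0,0],0.2],[[0,0,1],[0,0,0],0.2],[[0,0,1],[0,0,0],0.2],[[0,0,0.9],[0,0,0],0.2],[[0,0,0.5],[0,0,-0.0186],0.2],[[0,0,0],[0,0,0],0.2],[[0,0,0],[0,0,0],0.2]]'
```

```text
time_s: 66.95
ee_pos: [424.2, -267.5, 170.8]
orientation: [3.142, -0.0, 0.002]
force: [0.2, 0.0, 0.3]
finger_gap: 51.1
finger_force: 0.0
time_s: 67.75
ee_pos: [447.7, -230.6, 103.1]
orientation: [3.142, -0.0, 0.115]
force: [-0.0, -0.0, 0.6]
finger_gap: 51.5
finger_force: 0.0
```

Position is right; descend to TCP z≈10 and grip.

```bash
python3 -m inch '[[[0,0,0.8],[0,0,0],0.2],[[0,0,0.8],[0,0,0],0.2],[[0,0,0.8],[0,0,0],0.2],[[0,0,0.8],[0,0,0],0.2],[[0,0,0.8],[0,0,0],0.2],[[0,0,0.65],[0,0,0],0.2],[[0,0,0],[0,0,0],0.2],[[0,0,0],[0,0,0],-0.3]]'
python3 -m inch '[[[0,0,0],[0,0,0],-1],[[0,0,0],[0,0,0],-1],[[0,0,0],[0,0,0],-1],[[0,0,-0.3],[0,0,0],-1],[[0,0,-0.6],[0,0,0],-1],[[0,0,-0.9],[0,0,0],-1],[[0,0,-1],[0,0,0],-1],[[0,0,-1],[0,0,0],-1],[[0,0,-1],[0,0,0],-1],[[0,0,-1],[0,0,0],-1]]'
```

```text
time_s: 68.55
ee_pos: [447.9, -231.1, 10.6]
orientation: [3.141, -0.001, 0.116]
force: [-0.1, -0.3, -0.3]
finger_gap: 37.7
finger_force: 0.0
time_s: 69.55
ee_pos: [447.3, -231.0, 127.5]
orientation: [3.141, -0.0, 0.117]
force: [0.4, -0.3, -1.0]
finger_gap: 30.2
finger_force: 59.5
```

```bash
python3 -m inch '[[[0,0,0],[0,0,0.0215],-1],[[0,0,0],[0,0,0.0215],-1],[[0,0,0],[0,0,0.0215],-1],[[0,0,0],[0,0,0.0215],-1],[[0,0,0],[0,0,0.0215],-1],[[0,0,0],[0,0,0],-1],[[0.59,0.7,0],[0,0,0],-1],[[0.59,0.7,0],[0,0,0],-1],[[0.59,0.7,0],[0,0,0],-1],[[0,0,0],[0,0,0],-1]]'
python3 -m inch '[[[0,0,0],[0,0.018,0],-1],[[0,0,0],[0,0.018,0],-1],[[0,0,0],[0,0.018,0],-1],[[0,0,0],[0,0.018,0],-1],[[0,0,0],[0,0,0],-1],[[0,0,0],[0,0,0],-1]]'
python3 - <<'E'
from h import *
s=cam('side','s11.png');c=cam('top','t11.png')
b=cv2.resize(s['pixels'][90:250,270:420,::-1],None,fx=3.5,fy=3.5,interpolation=2)
cv2.imwrite('pics/s11c.png',b); print(state()['q'].round(2))
E
```

```text
time_s: 70.55
ee_pos: [446.6, -304.6, 125.5]
orientation: [-3.124, -0.0, -0.529]
force: [0.5, 0.9, -0.9]
finger_gap: 30.5
finger_force: 59.5
time_s: 71.15
ee_pos: [445.9, -302.6, 125.6]
orientation: [-3.122, -0.45, -0.537]
force: [0.4, -0.0, -0.2]
finger_gap: 30.4
finger_force: 59.5
[-0.63 -0.01 -0.68  0.45  0.06  3.06]
```

View pics/s11c.png

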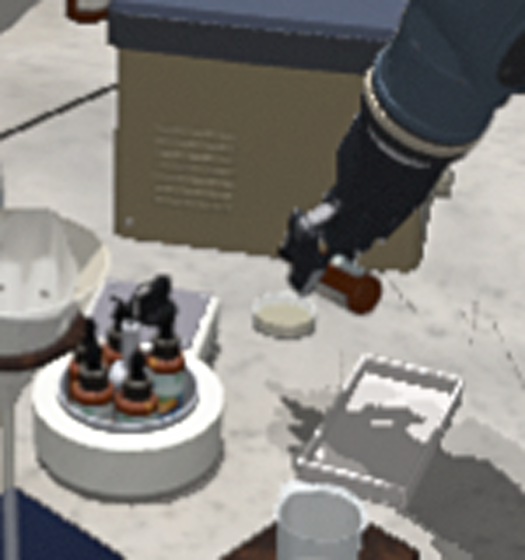

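```bash
python3 -m inch '[[[0,0,0],[0,-0.018,0],-1],[[0,0,0],[0,-0.018,0],-1],[[0,0,0],[0,-0.018,0],-1],[[0,0,0],[0,-0.018,0],-1],[[0,0,0],[0,0,-0.0185],-1],[[0,0,0],[0,0,-0.0185],-1],[[0,0,0],[0,0,-0.0185],-1],[[0,0,0],[0,0,-0.0185],-1],[[-0.67,-0.3,0],[0,0,0],-1],[[0,0,0],[0,0,0],-1]]'
python3 -m inch '[[[0,0,0],[0,0.0195,0],-1],[[0,0,0],[0,0.0195,0],-1],[[0,0,0],[0,0.0195,0],-1],[[0,0,0],[0,0.0195,0],-1],[[0,0,0],[0,0.0195,0],-1],[[0,0,0],[0,0.0195,0],-1],[[0,0,0],[0,0,0],-1],[[0,0,0],[0,0,0],-1]]'
python3 - <<'E'
from h import *
t=state();print(t['q'].round(2),t['ee_pos'],t['orientation'])
from scipy.spatial.transform import Rotation as R
M=R.from_euler('xyz',t['orientation']).as_matrix();print(M.round(3))
c=cam('top');s=cam('side')
p=s['pixels'].astype(int);m=(p[:,:,0]-p[:,:,2]>45);m[:120]=0;m[230:]=0;m[:,:320]=0;m[:,430:]=0
y,x=np.nonzero(m);print(len(x),x.mean(),y.mean(),cv2.minAreaRect(np.c_[x,y].astype(np.float32)))
E
```

```text
time_s: 72.25
ee_pos: [433.6, -296.6, 125.5]
orientation: [-3.125, -0.007, -0.063]
force: [0.1, -0.1, -1.0]
finger_gap: 30.4
finger_force: 59.6
time_s: 73.05
ee_pos: [433.5, -297.6, 125.3]
orientation: [-3.119, -0.739, -0.08]
force: [0.7, -1.0, 0.4]
finger_gap: 30.4
finger_force: 59.6
[-0.92 -0.04 -0.88  0.19  0.54  2.45] [ 433.49057988 -297.57135002  125.26248685] [-3.11937877 -0.73943029 -0.07978242]
[[ 0.737 -0.065  0.673]
 [-0.059 -0.998 -0.032]
 [ 0.674 -0.016 -0.739]]
60 370.05 176.25 ((350.369873046875, 177.51370239257812), (20.710357666015625, 67.09767150878906), 76.86598205566406)
```

```bash
python3 -m inch '[[[-0.6,0.01,0.66],[0,0,0],-1],[[-0.67,0.01,0.74],[0,0,0],-1],[[-0.67,0.01,0.74],[0,0,0],-1],[[-0.67,0.01,0.74],[0,0,0],-1],[[-0.34,0.01,0.37],[0,0,0],-1],[[0,0,0],[0,0,0],-1],[[0,0,0],[0,0,0],-1]]'
python3 -m inch '[[[-0.07,0,0.07],[0,0,0],-1],[[-0.07,0,0.07],[0,0,0],-1],[[0,0,0],[0,0,0],-1],[[0,0,0],[0,0,0],-1]]'
```

```text
time_s: 73.85
ee_pos: [434.9, -296.8, 37.8]
orientation: [-3.121, -0.742, -0.077]
force: [-0.3, -0.9, -0.3]
finger_gap: 30.5
finger_force: 59.5
time_s: 74.25
ee_pos: [433.7, -296.1, 33.4]
orientation: [-3.12, -0.743, -0.078]
force: [-1.1, 0.3, -0.3]
finger_gap: 30.5
finger_force: 59.5
```

```bash
python3 -m inch '[[[-0.07,0,0.07],[0,0,0],-1],[[-0.07,0,0.07],[0,0,0],-1],[[0,0,0],[0,0,0],-1],[[0,0,0],[0,0,0],-1]]'
python3 -m inch '[[[-0.05,0,0.055],[0,0,0],-1],[[0,0,0],[0,0,0],-1],[[0,0,0],[0,0,0],-1]]'
```

```text
time_s: 74.65
ee_pos: [433.4, -295.9, 29.1]
orientation: [-3.12, -0.742, -0.078]
force: [0.1, 0.2, -1.1]
finger_gap: 30.1
finger_force: 59.5
time_s: 74.95
ee_pos: [433.5, -295.9, 27.8]
orientation: [-3.12, -0.743, -0.078]
force: [0.4, 0.4, 0.2]
finger_gap: 30.7
finger_force: 59.6
```

```bash
python3 -m inch '[[[-0.05,0,0.055],[0,0,0],-1],[[0,0,0],[0,0,0],-1],[[0,0,0],[0,0,0],-1]]'
python3 -m inch '[[[-0.05,0,0.055],[0,0,0],-1],[[0,0,0],[0,0,0],-1],[[0,0,0],[0,0,0],-1]]'
```

```text
time_s: 75.25
ee_pos: [434.0, -296.1, 27.1]
orientation: [-3.121, -0.745, -0.077]
force: [-3.9, 2.2, 11.6]
finger_gap: 30.4
finger_force: 61.0
time_s: 75.55
ee_pos: [434.7, -296.2, 26.6]
orientation: [-3.121, -0.747, -0.076]
force: [-10.8, 7.2, 28.5]
finger_gap: 30.8
finger_force: 63.2
```

```bash
python3 -m inch '[[[0.03,0,-0.04],[0,0,0],-1],[[0,0,0],[0,0,0],-0.2],[[0,0,0],[0,0,0],-0.1],[[0,0,0],[0,0,0],0],[[0,0,0],[0,0,0],0.2],[[0,0,-0.4],[0,0,0],0.2],[[0,0,-0.6],[0,0,0],0.2],[[0,0,-1],[0,0,0],0.2],[[0,0,-1],[0,0,0],0.2],[[0,0,-1],[0,0,0],0.2]]'
python3 -m inch '[[[0,0,0],[0,-0.0195,0],0.2],[[0,0,0],[0,-0.0195,0],0.2],[[0,0,0],[0,-0.0195,0],0.2],[[0,0,0],[0,-0.0195,0],0.2],[[0,0,0],[0,-0.0195,0],0.2],[[0,0,0],[0,-0.0195,0],0.2],[[-1,0,-1],[0,0,0],0.2],[[-1,0,-1],[0,0,0],0.2],[[0,1,-1],[0,0,0],0.2],[[0,1,-1],[0,0,0],0.2]]'
python3 -m inch '[[[0,1,0],[0,0,0],0.2],[[0,1,0],[0,0,0],0.2],[[0,1,0],[0,0,0],0.2],[[0,1,0],[0,0,0],0.2],[[0,1,0],[0,0,0],0.2],[[0,1,0],[0,0,0],0.2],[[0,0,0],[0,0,0],0.2]]'
python3 - <<'E'
from h import *
s=cam('side','s12.png');c=cam('top','t12.png')
a=cv2.resize(c['pixels'][200:280,315:415,::-1],None,fx=4,fy=4,interpolation=2)
b=cv2.resize(s['pixels'][170:250,335:425,::-1],None,fx=4,fy=4,interpolation=2)
cv2.imwrite('pics/t12c.png',np.hstack([a,b]));print(state()['ee_pos'],state()['q'].round(2))
E
```

```text
time_s: 76.55
ee_pos: [378.5, -293.0, 85.5]
orientation: [-3.12, -0.743, -0.078]
force: [0.2, -0.5, -0.0]
finger_gap: 51.3
finger_force: 0.0
time_s: 77.55
ee_pos: [335.2, -331.9, 165.1]
orientation: [-3.125, -0.008, -0.063]
force: [0.9, -0.6, -0.4]
finger_gap: 51.1
finger_force: 0.0
time_s: 78.25
ee_pos: [327.7, -453.1, 161.9]
orientation: [-3.125, -0.007, -0.065]
force: [0.2, 0.7, 0.1]
finger_gap: 51.2
finger_force: 0.0
[ 328.04449503 -451.35599771  161.95075964] [-0.95  0.36 -0.01  1.21  0.02  2.25]
```

View pics/t12c.png

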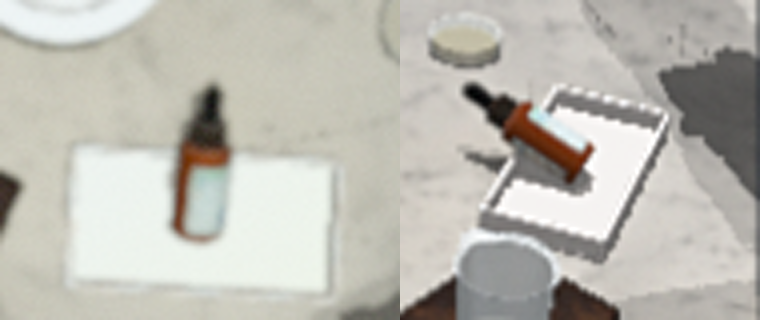

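Run:
```python
from h import *
c=cam('top');s=cam('side')
def tri(a,b):
    o1,v1=ray(c,[a]);o2,v2=ray(s,[b]);v1=v1[0];v2=v2[0]
    t=np.linalg.lstsq(np.c_[v1,-v2],o2-o1,rcond=None)[0]
    p=o1+v1*t[0];q=o2+v2*t[1];return ((p+q)/2).round(1),np.linalg.norm(p-q).round(1)
T=lambda X,Y:[315+(X-1.5)/4,200+(Y-1.5)/4]
S=lambda X,Y:[335+(X-401.5)/4,170+(Y-1.5)/4]
print('tip',tri(T(212,90),S(470,90)))
print('collar',tri(T(207,135),S(510,112)))
for y in(222,228,234): print('base',tri(T(200,y),S(581,163)))
print(onz(c,[T(211,92)],49),onz(c,[T(207,135)],41),onz(c,[T(200,225)],20))
```

```text
tip (array([ 460.4, -294.6,   54.6]), np.float64(3.6))
collar (array([ 431.6, -293. ,   44.2]), np.float64(6.4))
base (array([ 376.8, -291.4,   16. ]), np.float64(5.3))
base (array([ 375. , -290.8,   17. ]), np.float64(1.8))
base (array([ 373.1, -290.2,   18. ]), np.float64(1.7))
[[ 460.75781759 -294.15464655   49.        ]] [[ 434.539176   -292.49966009   41.        ]] [[ 378.01027069 -290.21059552   20.        ]]
```

```bash
python3 -m inch '[[[0.46,-0.9,0],[0,0,0],0.2],[[0.46,-0.9,0],[0,0,0],0.2],[[0.46,-0.9,0],[0,0,0],0.2],[[0.46,-0.9,0],[0,0,0],0.2],[[0.46,-0.9,0],[0,0,0],0.2],[[0.46,-0.9,0],[0,0,0],0.2],[[0.46,-0.9,0],[0,0,0],0.2],[[0.46,-0.9,0],[0,0,0],0.2],[[0.46,-0.9,0],[0,0,0],0.2],[[0,0,0],[0,0,0],0.2]]'
python3 -m inch '[[[0,0,0],[0.003,-0.0208,0],0.2],[[0,0,0],[0,-0.0208,0],0.2],[[0.26,0,0.97],[0,0,0],0.2],[[0.26,0,0.97],[0,0,0],0.2],[[0.26,0,0.97],[0,0,0],0.2],[[0,0,0],[0,0,0],0.2],[[0,0,0],[0,0,0],0.2]]'
```

```text
time_s: 79.45
ee_pos: [422.1, -293.0, 165.4]
orientation: [-3.125, -0.008, -0.061]
force: [0.0, -0.1, 0.2]
finger_gap: 51.3
finger_force: 0.0
time_s: 80.15
ee_pos: [421.8, -293.2, 105.5]
orientation: [-3.106, 0.254, -0.055]
force: [-0.3, 0.5, 0.6]
finger_gap: 51.3
finger_force: 0.0
```

```bash
python3 -m inch '[[[0,0.1,0],[-0.0056,0,0],0.2],[[0.26,0,0.97],[0,0,0],0.2],[[0.26,0,0.97],[0,0,0],0.2],[[0.26,0,0.97],[0,0,0],0.2],[[0.19,0,0.73],[0,0,0],0.2],[[0,0,0],[0,0,0],0.2],[[0,0,0],[0,0,0],0.2]]'
```

```text
time_s: 80.85
ee_pos: [422.9, -295.5, 30.6]
orientation: [3.141, 0.253, -0.055]
force: [0.4, 0.3, 0.3]
finger_gap: 51.4
finger_force: 0.0
```

```bash
python3 -m inch '[[[0.05,0,0.19],[0,0,0],0.2],[[0,0,0],[0,0,0],0.2],[[0,0,0],[0,0,0],-0.3],[[0,0,0],[0,0,0],-1],[[0,0,0],[0,0,0],-1],[[0,0,0],[0,0,0],-1]]'
python3 -m inch '[[[-0.05,0,-0.2],[0,0,0],-1],[[-0.13,0,-0.5],[0,0,0],-1],[[-0.2,0,-0.8],[0,0,0],-1],[[-0.26,0,-0.97],[0,0,0],-1],[[-0.26,0,-0.97],[0,0,0],-1],[[-0.26,0,-0.97],[0,0,0],-1],[[-0.26,0,-0.97],[0,0,0],-1],[[0,0,0],[0,0,0],-1]]'
```

```text
time_s: 81.45
ee_pos: [422.6, -295.4, 25.8]
orientation: [-3.141, 0.253, -0.056]
force: [0.8, -1.2, 5.2]
finger_gap: 29.7
finger_force: 59.0
time_s: 82.25
ee_pos: [423.0, -295.9, 139.6]
orientation: [3.14, 0.25, -0.056]
force: [0.3, 0.6, -0.9]
finger_gap: 30.0
finger_force: 59.2
```

```bash
python3 -m inch '[[[0.97,0.05,-0.26],[0,0,0],-1],[[0.97,0.05,-0.26],[0,0,0],-1],[[0,0,0],[0,0.0216,0],-1],[[0,0,0],[0,0.0216,0],-1],[[0,0,0],[0,0.0216,0],-1],[[0,0,0],[0,0.0216,0],-1],[[0,0,0],[0,0.0216,0],-1],[[0,0,0],[0,0.0216,0],-1],[[0,0,0],[0,0.0216,0],-1],[[0,0,0],[0,0.0216,0],-1]]'
python3 -m inch '[[[0,0,0],[0,0.0216,0],-1],[[0,0,0],[0,0,0],-1],[[0,0,0],[0,0,0],-1]]'
cat >> h.py <<'E'
def amber(cm,r):
    p=cm['pixels'][r[0]:r[1],r[2]:r[3]].astype(int);m=(p[:,:,0]-p[:,:,2]>45)
    n,l,s,ce=cv2.connectedComponentsWithStats(m.astype(np.uint8))
    return [(s[i].tolist(),(ce[i]+[r[2],r[0]]).round(1)) for i in range(1,n) if s[i,4]>10]
E
python3 - <<'E'
from h import *
t=state();print(t['q'].round(2))
from scipy.spatial.transform import Rotation as R
print(R.from_euler('xyz',t['orientation']).as_matrix().round(3))
s=cam('side','s13.png');c=cam('top','t13.png')
print(amber(s,(100,250,320,430)),amber(c,(200,280,340,420)))
E
```

```text
time_s: 83.25
ee_pos: [461.7, -299.4, 137.0]
orientation: [-3.141, -0.81, -0.057]
force: [1.3, -0.9, -2.2]
finger_gap: 29.7
finger_force: 59.4
time_s: 83.55
ee_pos: [462.8, -300.8, 134.7]
orientation: [-3.135, -0.899, -0.064]
force: [0.4, -0.7, -0.7]
finger_gap: 29.8
finger_force: 59.3
[-0.93 -0.   -0.99 -0.09  0.64  2.51]
[[ 0.621 -0.059  0.782]
 [-0.04  -0.998 -0.043]
 [ 0.783 -0.004 -0.622]]
[([35, 72, 6, 14, 53], array([357.9, 178.6]))] [([30, 21, 7, 4, 18], array([372.3, 222. ])), ([30, 30, 6, 5, 15], array([372.1, 232.5]))]
```

Run:
```python
from h import *
s=cam('side')
print(proj(s,[[451,-298,30],[451,-298,80],[451,-298,140],[451,-298,190]]))
p=s['pixels'].astype(int)
d=p[:,:,0]-p[:,:,2]
print(d[168:192,350:368])
```

```text
[[354.43351748 199.4939428 ]
 [355.69705321 184.49720559]
 [357.26922268 165.67749589]
 [358.62701409 149.27656087]]
[[ -1  -4  -5  -5  -6  -5  -5  -5  -6  -6  -4  13   7  -3  -6  -4  -8  -7]
 [  3  -2  -5  -5  -5  -6  -8  -5  -4   7  20  29  -4  -7  -4  -3  -1   1]
 [  7  -1  -6  -4  -3  -5  -5   7  15  31  49  33 -16  -8   2   3   6   7]
 [  6  -2  -4  -6  -6   5  15  26  44  54  56  24 -16  -1   9   7   9   8]
 [  5   4   5  -1  -8  12  40  55  52  58  52  18  -7   5   9   9   9   9]
 [  3   7  12   9  -4  11  47  58  59  56  51  16   1   6  10  10  10  11]
 [  1   8  13  12  -2  13  47  57  56  56  46   8  -2   7  10   9  11  10]
 [  0   9  14  12   5  18  49  57  54  62  40   2  -6   5   7   8   9  11]
 [  9  10  14   9   7  25  52  56  55  56  40  -1  -7   5   9   7   9   9]
 [ 17  10  12   9   8  26  51  58  52  60  37  -2  -5   4   8   7   8  10]
 [ 16   6   9   8   8  27  54  59  58  55  34  -4  -4   5   8   7   8   8]
 [ 16   4   6   3  10  31  53  55  56  58  34  -7   0   7   8   8   9   8]
 [ 14   5   7   0  10  36  55  57  54  56  29  -6   1   9   9  10   9   9]
 [ 14   5   9   1  11  42  56  55  59  57  26  -7   1   9   9  10   9   9]
 [ 19  10   6  -2  13  43  55  54  54  53  22   2   6   9   9   9   9   9]
 [ 25  26  19   6  17  47  56  59  59  56  32  20  10  10   9   9   9  10]
 [ 18  26  36  32  40  57  59  59  56  42  25  18  10   9   9  10   9   9]
 [ 13  15  19  26  36  38  30  27  27  22  11  11  10   9   9   8   8   8]
 [  6   6   6   8   8   7   8   8   9  11   9   9  10   9  10   9   9   8]
 [ 10   8   9   9   8   8   8   9  10  11   8   9  10   9   9   9  10   9]
 [ 10  11  11  11  10  11  11  11  11  10  10   9  11  10   9   9  11  10]
 [ 11  11  11  12  11  10   9  10  10  10  11   9   9  10  11  10  10  10]
 [ 10  11  11  11  10  10  11   9   9   9  10   9   9   9   9   9  10  11]
 [ 11  10  11  11  10  10  11  11  11  11  11  10  10  10  10   9  10  11]]
```

```bash
python3 -m inch '[[[-0.6,0,0.48],[0,0,0],-1],[[-0.78,0,0.62],[0,0,0],-1],[[-0.78,0,0.62],[0,0,0],-1],[[-0.6,0,0.48],[0,0,0],-1],[[0,0,0],[0,0,0],-1],[[0,0,0],[0,0,0],-1]]'
python3 -m inch '[[[-0.08,0,0.062],[0,0,0],-1],[[-0.08,0,0.062],[0,0,0],-1],[[0,0,0],[0,0,0],-1],[[0,0,0],[0,0,0],-1]]'
```

```text
time_s: 84.3
ee_pos: [464.5, -300.9, 65.4]
orientation: [-3.137, -0.902, -0.06]
force: [0.8, 0.6, -0.3]
finger_gap: 29.7
finger_force: 59.3
time_s: 84.7
ee_pos: [463.9, -300.8, 61.2]
orientation: [-3.138, -0.903, -0.061]
force: [-0.7, -0.3, -0.4]
finger_gap: 30.0
finger_force: 59.3
```

```bash
python3 -m inch '[[[-0.08,0,0.062],[0,0,0],-1],[[-0.04,0,0.03],[0,0,0],-1],[[0,0,0],[0,0,0],-1],[[0,0,0],[0,0,0],-1]]'
python3 -m inch '[[[-0.08,0,0.062],[0,0,0],-1],[[0,0,0],[0,0,0],-1],[[0,0,0],[0,0,0],-1]]'
```

```text
time_s: 85.1
ee_pos: [463.8, -300.7, 57.8]
orientation: [-3.137, -0.903, -0.061]
force: [-0.5, -0.4, 0.4]
finger_gap: 29.9
finger_force: 59.3
time_s: 85.4
ee_pos: [463.8, -300.6, 55.7]
orientation: [-3.137, -0.903, -0.061]
force: [0.5, -0.4, -0.8]
finger_gap: 29.6
finger_force: 59.3
```

```bash
python3 -m inch '[[[-0.06,0,0.046],[0,0,0],-1],[[0,0,0],[0,0,0],-1],[[0,0,0],[0,0,0],-1]]'
python3 -m inch '[[[-0.06,0,0.046],[0,0,0],-1],[[0,0,0],[0,0,0],-1],[[0,0,0],[0,0,0],-1]]'
python3 -m inch '[[[-0.06,0,0.046],[0,0,0],-1],[[0,0,0],[0,0,0],-1],[[0,0,0],[0,0,0],-1]]'
```

```text
time_s: 85.7
ee_pos: [463.7, -300.7, 54.3]
orientation: [-3.137, -0.903, -0.061]
force: [0.5, 0.2, -1.6]
finger_gap: 29.5
finger_force: 59.3
time_s: 86.0
ee_pos: [463.7, -300.6, 52.8]
orientation: [-3.137, -0.903, -0.061]
force: [-0.1, -0.0, -0.9]
finger_gap: 29.8
finger_force: 59.3
time_s: 86.3
ee_pos: [463.9, -300.8, 51.5]
orientation: [-3.138, -0.904, -0.061]
force: [-1.1, 1.3, 2.0]
finger_gap: 29.7
finger_force: 59.7
```

```bash
python3 -m inch '[[[-0.04,0,0.03],[0,0,0],-1],[[0,0,0],[0,0,0],-0.25],[[0,0,0],[0,0,0],-0.1],[[0,0,0],[0,0,0],0.1],[[0,0,0],[0,0,0],0.2],[[0,0,-0.4],[0,0,0],0.2],[[0,0,-0.8],[0,0,0],0.2],[[0,0,-1],[0,0,0],0.2],[[0,0,-1],[0,0,0],0.2],[[0,0,-1],[0,0,0],0.2]]'
python3 -m inch '[[[0,0,0],[0,-0.0205,0],0.2],[[0,0,0],[0,-0.0205,0],0.2],[[0,0,0],[0,-0.0205,0],-0.3],[[0,0,0],[0,-0.0205,0],-0.3],[[0,0,0],[0,-0.0205,0],-0.3],[[0,0,0],[0,-0.0205,0],-0.3],[[0,0,0],[0,-0.0205,0],-0.3],[[0,0,-1],[0,0,0],-0.3],[[0,0,-1],[0,0,0],-0.3],[[0,0,0],[0,0,0],-0.3]]'
python3 - <<'E'
from h import *
s=cam('side','s14.png');c=cam('top','t14.png')
print(amber(s,(150,250,320,430)),amber(c,(200,280,340,420)))
for b in bulbs(c,(200,250),(340,400),62,84): print(*b)
E
```

```text
time_s: 87.3
ee_pos: [396.8, -296.6, 103.0]
orientation: [-3.137, -0.903, -0.061]
force: [-0.6, 0.4, 0.6]
finger_gap: 51.8
finger_force: 0.0
time_s: 88.3
ee_pos: [398.1, -297.9, 144.3]
orientation: [-3.139, -0.018, -0.058]
force: [-0.1, -0.4, -0.1]
finger_gap: 29.8
finger_force: 0.0
[([30, 41, 11, 20, 99], array([355.2, 199.6]))] [([22, 20, 11, 12, 47], array([365. , 224.5]))]
281 [ 452.7 -295.8]
3838 [ 415.4 -345.3]
```

```bash
python3 -m inch '[[[0,0,0],[0,-0.0029,0],-0.3],[[0,0,0],[0,0,-0.0092],-0.3],[[0.9,0,0],[0,0,0],-0.3],[[0.9,0,0],[0,0,0],-0.3],[[0.93,0.04,0],[0,0,0],-0.3],[[0,0,0],[0,0,0],-0.3],[[0,0,0],[0,0,0],-0.3]]'
```

```text
time_s: 89.1
ee_pos: [451.6, -297.9, 141.1]
orientation: [-3.137, 0.004, 0.0]
force: [-0.1, -0.5, -0.2]
finger_gap: 29.9
finger_force: 0.0
```

```bash
python3 -m inch '[[[0.03,0.03,0.6],[-0.0007,0.0007,0],-0.3],[[0,0,0.9],[0,0,0],-0.3],[[0,0,0.9],[0,0,0],-0.3],[[0,0,0.55],[0,0,0],-0.3],[[0,0,0],[0,0,0],-0.3],[[0,0,0],[0,0,0],-0.3],[[0,0,0],[0,0,0],-0.7],[[0,0,0],[0,0,0],-1],[[0,0,0],[0,0,0],-1],[[0,0,0],[0,0,0],-1]]'
python3 -m inch '[[[0,0,-0.3],[0,0,0],-1],[[0,0,-0.7],[0,0,0],-1],[[0,0,-0.9],[0,0,0],-1],[[0,0,-1],[0,0,0],-1],[[0,0,-1],[0,0,0],-1],[[0,0,-1],[0,0,0],-1],[[0,0,-1],[0,0,0],-1],[[0,0,0],[0,0,0],-1]]'
```

```text
time_s: 90.1
ee_pos: [453.4, -299.1, 83.8]
orientation: [3.14, -0.004, 0.0]
force: [0.7, 1.0, 6.5]
finger_gap: 9.9
finger_force: 58.8
time_s: 90.9
ee_pos: [453.5, -299.4, 203.8]
orientation: [3.138, -0.006, 0.0]
force: [0.5, -0.1, -0.1]
finger_gap: 9.8
finger_force: 58.6
```

```bash
python3 -m inch '[[[0.6,-0.7,0],[0,0,0],-1],[[0.8,-0.95,0],[0,0,0],-1],[[0.8,-0.95,0],[0,0,0],-1],[[0.8,-0.95,0],[0,0,0],-1],[[0.8,-0.95,0],[0,0,0],-1],[[0.07,0,0],[0,0,0],-1],[[0,0,0.7],[0,0,0],-1],[[0,0,0.7],[0,0,0],-1],[[0,0,0],[0,0,0],-1],[[0,0,0],[0,0,0],-1]]'
```

```text
time_s: 91.9
ee_pos: [529.6, -209.0, 172.9]
orientation: [3.141, -0.002, -0.0]
force: [0.9, -0.2, -0.4]
finger_gap: 9.7
finger_force: 58.7
```

```bash
python3 -m inch '[[[0.03,0.02,0.5],[0,0,0],-1],[[0,0,0.7],[0,0,0],-1],[[0,0,0.7],[0,0,0],-1],[[0,0,0.7],[0,0,0],-1],[[0,0,0],[0,0,0],-1],[[0,0,0],[0,0,0],-1]]'
python3 -m inch '[[[0,0,0.4],[0,0,0],-1],[[0,0,0.4],[0,0,0],-1],[[0,0,0],[0,0,0],-1],[[0,0,0],[0,0,0],-1]]'
```

```text
time_s: 92.5
ee_pos: [530.7, -209.4, 121.2]
orientation: [3.141, -0.002, -0.0]
force: [0.3, 0.8, -0.6]
finger_gap: 9.5
finger_force: 58.7
time_s: 92.9
ee_pos: [530.7, -209.2, 104.8]
orientation: [3.141, -0.002, -0.0]
force: [-0.2, 0.3, -0.7]
finger_gap: 9.8
finger_force: 58.7
```

```bash
python3 -m inch '[[[0,0,0.2],[0,0,0],-1],[[0,0,0.2],[0,0,0],-1],[[0,0,0],[0,0,0],-1],[[0,0,0],[0,0,0],-0.6],[[0,0,0],[0,0,0],-0.3],[[0,0,0],[0,0,0],-0.3],[[0,0,-0.5],[0,0,0],-0.3],[[0,0,-0.9],[0,0,0],-0.3],[[0,0,-1],[0,0,0],-0.3],[[-0.5,0.5,-0.5],[0,0,0],-0.3]]'
python3 -m inch '[[[-0.3,1,0],[0,0,0],-0.3],[[-0.3,1,0],[0,0,0],-0.3],[[-0.3,1,0],[0,0,0],-0.3],[[-0.3,1,0],[0,0,0],-0.3],[[-0.3,1,0],[0,0,0],-0.3],[[-0.3,1,0],[0,0,0],-0.3],[[-0.3,1,0],[0,0,0],-0.3],[[-0.3,1,0],[0,0,0],-0.3],[[0,0,0],[0,0,0],-0.3],[[0,0,0],[0,0,0],-0.3]]'
python3 - <<'E'
from h import *
s=cam('side','s15.png');c=cam('top','t15.png')
W=np.array([564.6,-206.6])
for b in bulbs(c,(150,205),(310,355),62,96): print(b[0],b[1],(b[1]-W).round(1),np.hypot(*(b[1]-W)).round(1))
print('ref',circ(c,W,114,6.5,range(0,360,15),2.5))
print('dish',circ(c,[500,-430],15,28,range(0,360,6),7,sign=1),state()['ee_pos'])
g=s['pixels'][165:200].max(2)
# bulb tips in side view vs expected
for a in range(0,360,60): print(a,proj(s,[[564.6+35*np.cos(np.radians(a)),-206.6+35*np.sin(np.radians(a)),114]])[0].round(1))
q=s['pixels'][165:215,275:335];u=cv2.resize(q,None,fx=4,fy=4,interpolation=2).max(2)
n,l,st,ce=cv2.connectedComponentsWithStats((u<55).astype(np.uint8))
print([( (st[i,0]/4+275,st[i,1]/4+165),st[i,2:4]/4) for i in range(1,n) if st[i,4]>100])
E
```

```text
time_s: 93.9
ee_pos: [521.8, -219.0, 157.2]
orientation: [3.14, -0.005, 0.001]
force: [0.4, 0.2, -1.2]
finger_gap: 30.2
finger_force: 0.0
time_s: 94.9
ee_pos: [472.0, -379.6, 155.1]
orientation: [3.141, -0.002, -0.001]
force: [-0.5, 0.2, -0.4]
finger_gap: 29.8
finger_force: 0.0
218 [ 598.1 -206.7] [33.5 -0.1] 33.5
231 [ 582.1 -177. ] [17.5 29.6] 34.4
205 [ 582.2 -237.4] [ 17.6 -30.8] 35.5
197 [ 546.6 -176.9] [-18.   29.7] 34.7
204 [ 546.1 -238.3] [-18.5 -31.7] 36.7
188 [ 530.  -205.4] [-34.6   1.2] 34.6
ref (array([ 564.63866453, -206.6       ,    7.00000001]), np.float64(7.450577488300431e-09))
dish (array([ 501.68371981, -428.32898299,   28.2512397 ]), np.float64(2.300778318339615)) [ 472.49302171 -378.78376836  155.09895018]
0 [293.5 179.5]
60 [295.4 186.5]
120 [308.  189.2]
180 [318.3 184.7]
240 [315.9 177.8]
300 [303.7 175.3]
[((np.float64(309.0), np.float64(169.25)), array([12.25, 25.75])), ((np.float64(302.5), np.float64(176.5)), array([5.75, 8.25])), ((np.float64(291.75), np.float64(181.5)), array([ 7.25, 14.5 ])), ((np.float64(301.25), np.float64(185.75)), array([3.25, 4.5 ])), ((np.float64(275.0), np.float64(187.75)), array([16.75,  8.  ])), ((np.float64(307.25), np.float64(190.5)), array([4.5 , 8.25])), ((np.float64(314.5), np.float64(195.25)), array([8.5 , 5.25])), ((np.float64(292.0), np.float64(196.5)), array([8.75, 5.25])), ((np.float64(305.0), np.float64(199.75)), array([8.25, 4.75]))]
```

```bash
python3 -m inch '[[[0.95,-0.44,0],[0,0,0],-0.2],[[0.95,-0.44,0],[0,0,0],-0.2],[[0.95,-0.44,0],[0,0,0],-0.2],[[0.95,-0.44,0],[0,0,0],-0.2],[[0.95,-0.44,0],[0,0,0],-0.2],[[0.98,-0.44,0],[0,0,0],-0.2],[[0,0,0],[0,0,0],-0.2],[[0,0,0],[0,0,0],-0.2]]'
python3 -m inch '[[[0,0,0],[0,0,-0.0205],-0.2],[[0,0,0],[0,0,-0.0205],-0.2],[[0,0,0],[0,0,-0.0205],-0.2],[[0,0,0],[0,0,-0.0205],-0.2],[[0,0,0],[0,0,-0.0205],-0.2],[[0,0,0],[0,0,-0.0205],-0.2],[[0,0,0],[0,0,-0.0205],-0.2],[[0,0,0],[0,0,-0.0205],-0.2],[[0,0,0],[0,0,-0.0205],-0.2],[[0,0,0],[0,0,-0.0205],-0.2]]'
python3 -m inch '[[[0,0,0],[0,0,0],-0.2]]'
```

```text
time_s: 95.8
ee_pos: [587.3, -325.7, 155.0]
orientation: [3.141, -0.002, 0.001]
force: [0.3, -0.7, -0.3]
finger_gap: 33.8
finger_force: 0.0
time_s: 96.8
ee_pos: [586.4, -326.7, 155.5]
orientation: [3.139, 0.0, 1.293]
force: [-0.2, 0.5, -0.6]
finger_gap: 33.9
finger_force: 0.0
time_s: 96.9
ee_pos: [586.4, -326.7, 155.4]
orientation: [3.139, 0.0, 1.29]
force: [-0.4, -1.2, -0.6]
finger_gap: 34.4
finger_force: 0.0
```

```bash
python3 -m inch '[[[0,0,0.8],[0,0,0],-0.2],[[0,0,0.9],[0,0,0],-0.2],[[0,0,0.9],[0,0,0],-0.2],[[0,0,0.9],[0,0,0],-0.2],[[0,0,0.8],[0,0,0],-0.2],[[0,0,0.25],[0,0,0],-0.2],[[0,0,0],[0,0,0],-0.2],[[0,0,0],[0,0,0],-0.7],[[0,0,0],[0,0,0],-1],[[0,0,0],[0,0,0],-1]]'
python3 -m inch '[[[0,0,0],[0,0,0],-1],[[0,0,0],[0,0,0],-1]]'
```

```text
time_s: 97.9
ee_pos: [587.0, -326.5, 65.5]
orientation: [3.139, 0.001, 1.287]
force: [-9.1, 2.7, 10.7]
finger_gap: 9.9
finger_force: 59.3
time_s: 98.1
ee_pos: [586.9, -326.5, 65.5]
orientation: [3.139, 0.001, 1.287]
force: [-8.1, 2.3, 8.9]
finger_gap: 10.3
finger_force: 59.2
```

```bash
python3 -m inch '[[[0,0,0],[0,0,0.0209],-1],[[0,0,0],[0,0,0.0209],-1],[[0,0,0],[0,0,0.0209],-1],[[0,0,0],[0,0,0.0209],-1],[[0,0,0],[0,0,0.0209],-1],[[0,0,0],[0,0,0.0209],-1],[[0,0,0],[0,0,0.0209],-1],[[0,0,0],[0,0,0.0209],-1],[[0,0,0],[0,0,0.0209],-1],[[0,0,0],[0,0,0.0209],-1]]'
python3 -m inch '[[[0,0,0],[0,0,0.0209],-1],[[0,0,0],[0,0,0.0209],-1],[[0,0,0],[0,0,0],-1],[[0,0,0],[0,0,0],-1]]'
```

```text
time_s: 99.1
ee_pos: [586.7, -326.4, 65.5]
orientation: [3.141, -0.002, -0.031]
force: [-11.7, 5.4, 11.5]
finger_gap: 10.4
finger_force: 59.6
time_s: 99.5
ee_pos: [586.6, -326.3, 65.5]
orientation: [3.141, -0.002, -0.289]
force: [-11.8, 5.0, 12.9]
finger_gap: 10.3
finger_force: 59.6
```

```bash
python3 -m inch '[[[0,0,0],[0,0,0],-0.6],[[0,0,0],[0,0,0],-0.2],[[0,0,0],[0,0,0],-0.2],[[0,0,-0.6],[0,0,0],-0.2],[[0,0,-1],[0,0,0],-0.2],[[0,0,-1],[0,0,0],-0.2],[[0,0,-1],[0,0,0],-0.2],[[0,0,-1],[0,0,0],-0.2],[[0,0,0],[0,0,0],-0.2]]'
python3 -m inch '[[[-1,0.6,0],[0,0,0],-0.2],[[-1,0.6,0],[0,0,0],-0.2],[[-1,0.6,0],[0,0,0],-0.2],[[-1,0.6,0],[0,0,0],-0.2],[[-1,0.6,0],[0,0,0],-0.2],[[-1,0.6,0],[0,0,0],-0.2],[[0,0,0],[0,0,0],-0.2]]'
python3 - <<'E'
from h import *
c=cam('top','t16.png')
K0=[587.3,-324.2]
def prof(c):  # brightness along bar-top rays at z=79
    r=np.arange(8,20,1.); out=[]
    for a in range(-60,100,6):
        u=np.array([np.cos(np.radians(a)),np.sin(np.radians(a))])
        out.append((a,int(samp(c,np.c_[K0+r[:,None]*u,np.full(len(r),79.)]).mean())))
    return out
print(prof(c))
c0=dict(c);c0['pixels']=cv2.imread('pics/t15.png')[:,:,::-1].copy();print(prof(c0))
c0['pixels']=cv2.imread('pics/top0.png')[:,:,::-1].copy();print(prof(c0))
W=np.array([564.6,-206.6])
for b in bulbs(c,(150,205),(310,355),62,96): print(b[0],(b[1]-W).round(1),np.hypot(*(b[1]-W)).round(1))
print(proj(c,[[501.7,-428.3,15]]),c['pixels'][212:224,420:432].mean())
E
```

```text
time_s: 100.4
ee_pos: [588.5, -327.1, 160.1]
orientation: [3.14, -0.007, -0.288]
force: [2.0, 1.3, -0.0]
finger_gap: 34.3
finger_force: 0.0
time_s: 101.1
ee_pos: [449.6, -362.0, 156.3]
orientation: [3.141, -0.002, -0.29]
force: [1.4, -0.6, 0.7]
finger_gap: 34.2
finger_force: 0.0
[(-60, 101), (-54, 99), (-48, 100), (-42, 107), (-36, 121), (-30, 140), (-24, 165), (-18, 182), (-12, 182), (-6, 163), (0, 133), (6, 102), (12, 83), (18, 73), (24, 70), (30, 72), (36, 73), (42, 73), (48, 76), (54, 77), (60, 78), (66, 79), (72, 80), (78, 80), (84, 81), (90, 80), (96, 79)]
[(-60, 98), (-54, 95), (-48, 96), (-42, 97), (-36, 95), (-30, 93), (-24, 93), (-18, 90), (-12, 89), (-6, 90), (0, 90), (6, 89), (12, 88), (18, 86), (24, 86), (30, 89), (36, 95), (42, 106), (48, 121), (54, 142), (60, 163), (66, 177), (72, 174), (78, 151), (84, 114), (90, 80), (96, 57)]
[(-60, 88), (-54, 85), (-48, 84), (-42, 82), (-36, 82), (-30, 83), (-24, 86), (-18, 93), (-12, 106), (-6, 130), (0, 153), (6, 165), (12, 158), (18, 134), (24, 101), (30, 73), (36, 60), (42, 57), (48, 60), (54, 61), (60, 60), (66, 62), (72, 65), (78, 66), (84, 67), (90, 67), (96, 66)]
219 [33.4 -0.2] 33.4
237 [17.5 29.4] 34.2
206 [ 17.5 -30.9] 35.5
205 [-18.1  29.6] 34.7
208 [-18.6 -31.7] 36.8
188 [-34.4   1.2] 34.4
[[419.72474239 205.56609524]] 47.824074074074076
```

Run:
```python
from h import *
c=cam('top')
k,e=circ(c,[587.5,-324.4],57.5,22.5,range(0,360,6),6,sign=1);print(k,e)
for f in('t15','t16'):
    c['pixels']=cv2.imread(f'pics/{f}.png')[:,:,::-1].copy()
    k,e=circ(c,[587.5,-324.4],57.5,22.5,range(0,360,6),6,sign=1);K0=k[:2]
    # white-line centroid at z=79.5
    g=np.stack(np.meshgrid(np.arange(-26,27),np.arange(-26,27)),-1).reshape(-1,2); g=g[np.hypot(*g.T)<22]
    v=samp(c,np.c_[K0+g,np.full(len(g),79.5)]).mean(1); w=np.clip(v-130,0,None)*(np.hypot(*g.T)<19)
    m=(g*w[:,None]).sum(0)/w.sum(); print(f,k.round(1),m.round(1),np.degrees(np.arctan2(m[1],m[0])).round(1))
```

```text
[ 588.72565513 -323.40138248   21.11800086] 0.607885357448495
t15 [ 588.6 -323.4   21.3] [5.3 5. ] 43.4
t16 [ 588.8 -323.4   21.2] [10.5 -6.5] -31.7
```

```bash
python3 -c "
from rig import *
print(hand_in())"
```

```text
the job is handed in; nothing more can be done
None
```

I loaded the warmer and handed the job in, but hand_in() gave no verdict: the reference block is in the middle of the well with all six bottles standing round it, the dish was last measured on the worktop about 23 cm clear, and the selector is at two dots. One bottle got knocked over on the way; I stood it up again and placed it.

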